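# Check a tube-cradle block with radius leaves

## Task

Check the aluminium block that stands on the black rubber mat: find the concave radius leaf that sits on its rounded ridge without rocking and the convex leaf that sits in its round trough without rocking, and leave those two leaves seated there, upright and square across, with their whole thickness on the block. Set the leaves down gently, do not drop them. The two leaves that do not fit must finally hang upright in the white rack; leave the bottle, the beaker and the amber disc alone.

Things in the scene. Friction and masses are not known exactly. Their poses are not given: they have to be found in the camera images.
- mat: Black rubber mat 130 mm (x) by 230 mm (y), 2 mm thick, lying on the bench; origin at its centre. Marks the block to be checked, whose centre is at the mat's centre (turned up to 0.3 rad).
- block_a: Fixed aluminium block 50 mm (x) by 168 mm (y), origin under its centre. +y half: rounded ridge of 14 mm radius, top 49 mm up, flat shoulders 35 mm up. Other half: 45 mm high, with a round trough of 24 mm radius. Both run along x over all 50 mm. One block stands on the mat and is to be checked, the other elsewhere; which varies.
- block_b: Fixed aluminium block 50 mm (x) by 168 mm (y), origin under its centre. -y half: rounded ridge of 24 mm radius, top 59 mm up, flat shoulders 35 mm up. Other half: 45 mm high, with a round trough of 14 mm radius. Both run along x over all 50 mm. One block stands on the mat and is to be checked, the other elsewhere; which varies.
- block_a_ridge (a point): Axis of block_a's ridge (14 mm radius) at mid-length, 35 mm above the bench; x along the ridge, z up. A fitting leaf's origin comes to lie here.
- block_a_trough (a point): Axis of block_a's trough (24 mm radius) at mid-length, 55 mm above the bench; x along the trough, z up. A fitting leaf's origin comes to lie here.
- block_b_ridge (a point): Axis of block_b's ridge (24 mm radius) at mid-length, 35 mm above the bench; x along the ridge, z up. A fitting leaf's origin comes to lie here.
- block_b_trough (a point): Axis of block_b's trough (14 mm radius) at mid-length, 51 mm above the bench; x along the trough, z up. A fitting leaf's origin comes to lie here.
- leaf_c14: Steel radius leaf, 14 mm thick (x), hanging upright in the rack: below, an arch 52 mm wide with a concave arc of 14 mm radius open downwards; above, a crossbar 72 mm wide (y), then a tab 30 mm wide to hold it by. Origin: centre of the arc, mid-thickness; z up. Above the origin: arch 7 to 24 mm, crossbar to 36 mm, tab to 76 mm. 0.14 kg +-30%. Same after a half turn.
- leaf_c24: Steel radius leaf, 14 mm thick (x), hanging upright in the rack: below, an arch 52 mm wide with a concave arc of 24 mm radius open downwards; above, a crossbar 72 mm wide (y), then a tab 30 mm wide to hold it by. Origin: centre of the arc, mid-thickness; z up. Above the origin: arch 12 to 34 mm, crossbar to 46 mm, tab to 86 mm. 0.14 kg +-30%. Same after a half turn.
- leaf_v14: Steel radius leaf, 14 mm thick (x), hanging upright in the rack: below, a round convex end of 14 mm radius; above, a crossbar 72 mm wide (y), then a tab 30 mm wide to hold it by. Origin: centre of the round end, mid-thickness; z up. Round end to 14 mm below the origin; above it crossbar 12 to 24 mm, tab to 64 mm. 0.14 kg +-30%. Same after a half turn.
- leaf_v24: Steel radius leaf, 14 mm thick (x), hanging upright in the rack: below, a round convex end of 24 mm radius; above, a crossbar 72 mm wide (y), then a tab 30 mm wide to hold it by. Origin: centre of the round end, mid-thickness; z up. Round end to 24 mm below the origin; above it crossbar 12 to 24 mm, tab to 64 mm. 0.14 kg +-30%. Same after a half turn.
- rack: Fixed white rack 394 mm long (y), base 70 mm deep and 10 mm high, origin under its centre. Five posts 36 mm deep, 34 wide, 60 high, 90 apart along y, leave four gaps 56 mm wide (centres y = -135, -45, 45, 135 mm); in each hangs a leaf, crossbar resting 8 mm on either post, tab top 112 mm above the bench, faces to -x and +x. Which leaf hangs where varies.
- bottle: Bystander: white plastic bottle, 62 mm diameter, 150 mm high, origin under its centre.
- beaker: Bystander: glass beaker, 64 mm diameter, 80 mm high, origin under its centre.
- disc: Bystander: amber clear disc lid with a knob, 160 mm diameter, 28 mm high, origin under its centre.
Things that resemble listed ones, but are neither listed nor needed, are in the scene too. Leave any turquoise look-alike of the block_a alone.

How it is judged:
At the end, for the whole second after the job is handed in: On the block on the mat, the concave leaf of the ridge's radius and the convex leaf of the trough's sit with arc centres within 2.5 mm of its axis (14 mm along it), square and upright within 0.14 rad. The other two hang upright in the rack within 4 mm of resting height. All at rest (((horizontal distance between block_a and mat below 0.03 m and (x of leaf_c14 in the frame of block_a_ridge between -0.014 and 0.014 m and y of leaf_c14 in the frame of block_a_ridge between -0.0025 and 0.0025 m and z of leaf_c14 in the frame of block_a_ridge between -0.0025 and 0.0025 m and angle between the x axis of leaf_c14 and the x axis of block_a_ridge, either way round below 0.14 rad and angle between leaf_c14's own z axis and vertical below 0.14 rad) and (x of leaf_v24 in the frame of block_a_trough between -0.014 and 0.014 m and y of leaf_v24 in the frame of block_a_trough between -0.0025 and 0.0025 m and z of leaf_v24 in the frame of block_a_trough between -0.0025 and 0.0025 m and angle between the x axis of leaf_v24 and the x axis of block_a_trough, either way round below 0.14 rad and angle between leaf_v24's own z axis and vertical below 0.14 rad) and (x of leaf_c24 in the frame of rack between -0.018 and 0.018 m and y of leaf_c24 in the frame of rack between -0.16 and 0.16 m and z of leaf_c24 in the frame of rack between 0.022 and 0.03 m and angle between leaf_c24's own z axis and vertical below 0.14 rad) and (x of leaf_v14 in the frame of rack between -0.018 and 0.018 m and y of leaf_v14 in the frame of rack between -0.16 and 0.16 m and z of leaf_v14 in the frame of rack between 0.044 and 0.052 m and angle between leaf_v14's own z axis and vertical below 0.14 rad) and linear speed of each of leaf_c14, leaf_c24, leaf_v14, leaf_v24 below 0.02 m/s) or (horizontal distance between block_b and mat below 0.03 m and (x of leaf_c24 in the frame of block_b_ridge between -0.014 and 0.014 m and y of leaf_c24 in the frame of block_b_ridge between -0.0025 and 0.0025 m and z of leaf_c24 in the frame of block_b_ridge between -0.0025 and 0.0025 m and angle between the x axis of leaf_c24 and the x axis of block_b_ridge, either way round below 0.14 rad and angle between leaf_c24's own z axis and vertical below 0.14 rad) and (x of leaf_v14 in the frame of block_b_trough between -0.014 and 0.014 m and y of leaf_v14 in the frame of block_b_trough between -0.0025 and 0.0025 m and z of leaf_v14 in the frame of block_b_trough between -0.0025 and 0.0025 m and angle between the x axis of leaf_v14 and the x axis of block_b_trough, either way round below 0.14 rad and angle between leaf_v14's own z axis and vertical below 0.14 rad) and (x of leaf_c14 in the frame of rack between -0.018 and 0.018 m and y of leaf_c14 in the frame of rack between -0.16 and 0.16 m and z of leaf_c14 in the frame of rack between 0.032 and 0.04 m and angle between leaf_c14's own z axis and vertical below 0.14 rad) and (x of leaf_v24 in the frame of rack between -0.018 and 0.018 m and y of leaf_v24 in the frame of rack between -0.16 and 0.16 m and z of leaf_v24 in the frame of rack between 0.044 and 0.052 m and angle between leaf_v24's own z axis and vertical below 0.14 rad) and linear speed of each of leaf_c14, leaf_c24, leaf_v14, leaf_v24 below 0.02 m/s))); the robot touches nothing.
It fails at once if a leaf was dropped or slammed onto a block (faster than 0.4 m/s within 30 mm of a seat) ((linear speed of leaf_c14 above 0.4 m/s and (distance between leaf_c14 and block_a_ridge below 0.03 m or distance between leaf_c14 and block_b_ridge below 0.03 m)) or (linear speed of leaf_c24 above 0.4 m/s and (distance between leaf_c24 and block_a_ridge below 0.03 m or distance between leaf_c24 and block_b_ridge below 0.03 m)) or (linear speed of leaf_v14 above 0.4 m/s and (distance between leaf_v14 and block_a_trough below 0.03 m or distance between leaf_v14 and block_b_trough below 0.03 m)) or (linear speed of leaf_v24 above 0.4 m/s and (distance between leaf_v24 and block_a_trough below 0.03 m or distance between leaf_v24 and block_b_trough below 0.03 m))).
It fails at once if the bottle, beaker or amber disc was disturbed (moved over 20 mm) (distance of any of bottle, beaker, disc from where it was at the start of the episode above 0.02 m).
It also fails if it takes over 59 s, if anything falls off the work surface, if the arm or the gripper's body presses on something with over 40 N, if the wrist force passes 120 N, or if a joint passes its speed limit or range.

## Robot

A 6-joint arm with a two-finger parallel gripper is mounted at the origin on the work surface. World frame = base frame: x ahead of the robot, y to its left, z up, the work surface at z = 0. Lengths are in m, angles in rad, forces in N, time in s.
With the tool pointing down it reaches from about 0.35 to 0.85 m from the base axis. Payload 8.1 kg.
Tool frame: the origin (TCP) lies at the centre of the arm's flange, where the gripper is bolted on; the fingertips stand 186 mm ahead of it and the grasp point (between the pads) lies 167 mm ahead of it; z points along the fingers, y is the line along which they close (so a half turn about z gives the same grasp; the last joint's range is limited). The gripper opens to 93 mm and grips with 3 to 60 N. Pads are 15 mm wide; open, the fingers measure 128 mm over their backs; the gripper's body (75 mm by 188 mm) begins 65 mm behind the grasp point.
Start: joints at [1.228, 0.13, 1.488, -0, 1.523, -0.085], TCP at [0.153, 0.58, 0.405] pointing down, gripper open.
Joint ranges: [-2.96, 2.96], [-0.89, 2.26], [0.02, 2.5], [-1.34, 4.48], [0, 2.73], [-2.66, 2.66]. Speed limits (rad/s): [2.39, 2.39, 2.79, 3.14, 3.14, 3.14].

## Interface

Orientations are given as a rotation vector (axis times angle).
In Python, from plant import read_state, read_camera, camera_params, robot gives the robot as it stands.
- The arm moves only by the tool carry_out, never from a script. Its argument "targets" is a list of rows, each an object of numbers: "hand": the opening in per cent of the stroke, from 0 (shut) to 100 (fully open); "x", "y", "z": the shift along the tool's x, y, z in m; "ax", "ay", "az": the turn, a rotation vector about the tool's x, y, z in rad. In form: [{"hand": .., "x": .., "y": .., "z": .., "ax": .., "ay": .., "az": ..}, ...]. A call has 1 to 8 rows; each row is the pose to reach, as a shift and turn from the pose commanded when the call began, along the tool's axes at that moment; what a row does not reach only later rows make up. A row lasts 1/8 s, in which the tool goes at most 62.5 mm and 10.7 degrees, less where a joint would pass 70% of its speed; a pose out of reach is approached as far as the arm can. A call with a gripper value outside its range is refused whole. The fingers move at their own pace and stop on an object; "newtons" is the grip in N (left out, the last holds). Time passes only in rows, so rows that repeat a pose let the fingers close. It gives the time, the measured TCP pose, the force, the opening and the grip force at its end, in the units of the state.
- read_state(): the state, without advancing time (a new reading comes with each control period).
- read_camera(name): name is "side" or "top"; returns (picture, depth): 400x640x3 uint8, blue, green, red; 400x640 float32, m along the optical axis (not along the pixel's ray), 0 where there is no reading.
- camera_params(name): a dict with "fx", "fy", "cx", "cy" (pixels), "position" and "rotation" of the camera in the world. Camera axes: x right, y up, looking along -z (the intrinsics and any distortion apply to the point x, -y, -z); pixel columns grow to the right and rows downward; lengths in m; the calibration is good to about 2 mm. A picture is of the moment at which its call begins. camera_params takes no time and is no camera call.
- robot.close_job(): hands the job in; it is judged then, once.
The state is a dict: "t": time; "q": joint angles; "dq": joint speeds; "joint_torque": joint torques, N m; "tool_pos": TCP position; "orientation": TCP orientation; "force": force on the tool from outside, world axes, zero at the start; "wrist_torque": the same for the moment, N m; "opening": finger opening in m; "gripper_force": force on a finger pad.
Only numpy, scipy, OpenCV 4.12 (cv2) and the standard library are available. Lean on these libraries where they do the work, as an engineer would, in place of code of your own. Each camera call takes 0.05 s, during which the arm holds its last target. There are 200 camera calls.

## Working session

There is one attempt and no reset: what is moved stays moved. The work goes in short steps, Python scripts to look and compute and a tool call to move; the robot and the scene stay as the last step left them, time stands still between calls to the robot, and variables do not carry over. Pictures are saved under pics/ and viewed, at most 11 in all, crops included, and the job is handed in when it is done.

Besides the shell and the picture viewer there is one more tool, called after ">>>" as name(argument=value, ...), one argument or row to a line, values as JSON. carry_out: Moves the arm, as the interface text tells. Its arguments: {"type":"object","properties":{"targets":{"type":"array","items":{"type":"object","properties":{"hand":{"type":"number"},"x":{"type":"number"},"y":{"type":"number"},"z":{"type":"number"},"ax":{"type":"number"},"ay":{"type":"number"},"az":{"type":"number"}}}},"newtons":{"type":"number"}},"required":["targets"]}

```bash
ls; mkdir -p pics; cat > h.py <<'E'
import numpy as np, cv2
from plant import read_state, read_camera, camera_params, robot
def cloud(name):
    img,d=read_camera(name); p=camera_params(name)
    v,u=np.mgrid[0:400,0:640]
    P=np.stack([(u-p['cx'])/p['fx']*d,-(v-p['cy'])/p['fy']*d,-d],-1)
    W=P@np.array(p['rotation']).reshape(3,3).T+np.array(p['position'])
    W[d<=0]=np.nan
    return img,d,W
E
python3 - <<'E'
from h import *
for n in ('top','side'):
    i,d,W=cloud(n); cv2.imwrite(f'pics/{n}0.png',i); np.savez(f'{n}0.npz',i=i,W=W)
    print(n,{k:np.round(v,3).tolist() if not isinstance(v,str) else v for k,v in camera_params(n).items()})
print(read_state())
E
```

```text
picsTraceback (most recent call last):
  File "<stdin>", line 3, in <module>
  File "h.py", line 7, in cloud
    W=P@np.array(p['rotation']).reshape(3,3).T+np.array(p['position'])
        ~~~~~~~~~~~~~~~~~~~~~~~~~~~~~~~^^^^^
ValueError: cannot reshape array of size 3 into shape (3,3)
```

```bash
sed -i 's/np.array(p\[.rotation.\]).reshape(3,3).T/cv2.Rodrigues(np.array(p["rotation"],float))[0].T/' h.py
python3 - <<'E'
from h import *
for n in ('top','side'):
    i,d,W=cloud(n); cv2.imwrite(f'pics/{n}0.png',i); np.savez(f'{n}0.npz',i=i,W=W)
    print(n,{k:np.round(v,3).tolist() if not isinstance(v,str) else v for k,v in camera_params(n).items()})
print(read_state())
E
```

```text
top {'fx': 503.815, 'fy': 503.815, 'cx': 315.791, 'cy': 200.135, 'position': [0.101, -0.027, 1.787], 'rotation': [0.157, -0.152, -1.543]}
side {'fx': 419.982, 'fy': 419.982, 'cx': 320.176, 'cy': 196.836, 'position': [0.238, 0.874, 0.743], 'rotation': [0.154, -1.322, -2.615]}
{'t': 0.15, 'q': array([ 1.22757017e+00,  1.30993883e-01,  1.48899637e+00,  1.97481511e-06,
        1.52302324e+00, -8.54226995e-02]), 'dq': array([ 0.00094277, -0.00341943, -0.00287402, -0.00294353,  0.00076868,
        0.00058537]), 'joint_torque': array([ 1.42962199e-04, -5.60474002e+01, -4.92335773e+01,  7.68376258e-02,
        3.04511643e-02, -8.80933453e-05]), 'tool_pos': array([0.15290823, 0.58001339, 0.40394253]), 'orientation': array([-4.03797176e-01, -3.11522659e+00,  2.17990915e-03]), 'force': array([0.81033848, 0.54249048, 0.94435605]), 'wrist_torque': array([-0.01044933,  0.04748447,  0.00355048]), 'gripper_force': 0.0, 'opening': 0.09298114786379709}
```

View pics/top0.png

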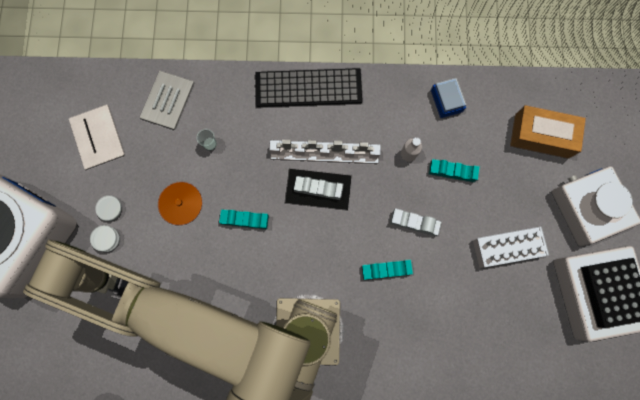

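View pics/side0.png

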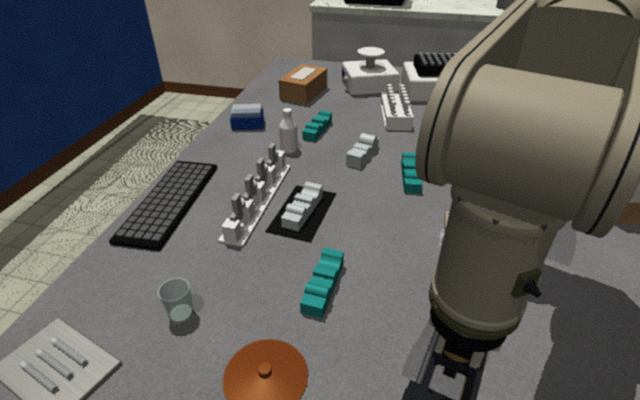

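The top view shows the mat with its aluminium block at px (318,188), the rack at (325,150) and the second aluminium block at (416,221). Look-alikes are the turquoise blocks at (244,219), (454,170) and (387,270), and the white holder at (512,247). In the side view the rack runs from (232,232) to (278,155), and the mat block is at (303,207). I choose the aluminium block on the black mat and check it in a close crop.

```bash
python3 - <<'E'
from h import *
s=np.load('side0.npz'); t=np.load('top0.npz')
a=cv2.resize(s['i'][140:250,215:345],None,fx=4.5,fy=4.5,interpolation=cv2.INTER_CUBIC)
b=cv2.resize(t['i'][130:215,260:390],(585,100*4-20),interpolation=cv2.INTER_CUBIC)
cv2.imwrite('pics/crop1.png',cv2.resize(a,(709,600)))
# block on mat: points in side cloud
for n,z in (('side',s),('top',t)):
    W=z['W']; i=z['i'].astype(int)
    u,v=(303,207) if n=='side' else (318,188)
    c=W[v-3:v+4,u-3:u+4].reshape(-1,3); c0=np.nanmedian(c,0); print(n,'block c',c0)
    m=(np.linalg.norm(W[...,:2]-c0[:2],axis=-1)<.13)
    mat=m&(W[...,2]<.012)&(i.max(-1)<60); blk=m&(W[...,2]>.03)&(W[...,2]<.075)&(np.linalg.norm(W[...,:2]-c0[:2],axis=-1)<.1)
    for nm,mm in (('mat',mat),('blk',blk)):
        P=W[mm][:,:2].astype(np.float32); r=cv2.minAreaRect(P); print(n,nm,len(P),np.round(r[0],4),np.round(r[1],3),r[2],np.round(np.median(W[mm][:,2]),4))
    # rack
    u,v=(258,195) if n=='side' else (325,152)
    c0=np.nanmedian(W[v-3:v+4,u-3:u+4].reshape(-1,3),0);print('rack c',c0)
    for lo,hi in ((.05,.066),(.085,.13)):
        mm=(np.linalg.norm(W[...,:2]-c0[:2],axis=-1)<.23)&(W[...,2]>lo)&(W[...,2]<hi)&(abs(W[...,0]-c0[0])<.05)
        lab,L,st,ce=cv2.connectedComponentsWithStats(mm.astype(np.uint8))
        for k in range(1,lab):
            if st[k,4]>5: print(n,lo,st[k,4],np.round(ce[k]),np.round(np.median(W[L==k],0),4))
    f=np.round(np.nanmedian(W[(i.max(-1)<140)&(abs(W[...,2])<.02)],0),4);print('floor',f)
E
```

```text
side block c [0.49131087 0.01082054 0.0451793 ]
side mat 1170 [ 0.5033 -0.0135] [0.209 0.129] 84.54158020019531 0.0051
side blk 727 [ 0.5034 -0.0148] [0.152 0.052] 80.70188903808594 0.0393
rack c [ 0.63545737 -0.02987118  0.035367  ]
side 0.05 610 [251. 196.] [0.6355 0.0329 0.0619]
side 0.085 86 [272. 149.] [ 0.6364 -0.1713  0.1056]
side 0.085 100 [260. 164.] [ 0.6404 -0.0823  0.1063]
side 0.085 115 [249. 181.] [0.6403 0.0067 0.1049]
side 0.085 131 [236. 200.] [0.6398 0.0957 0.106 ]
floor [0.4447 0.2276 0.003 ]
top block c [ 0.49376228 -0.02435159  0.04178253]
top mat 1348 [ 0.5005 -0.0241] [0.228 0.132] 84.84764099121094 0.0016
top blk 588 [ 0.4988 -0.0234] [0.168 0.054] 81.40555572509766 0.0393
rack c [ 0.6227364  -0.04648656  0.05541064]
top 0.05 77 [274. 146.] [0.6405 0.1388 0.0599]
top 0.05 83 [299. 147.] [0.637  0.0467 0.0595]
top 0.05 71 [324. 148.] [ 0.6339 -0.0427  0.0592]
top 0.05 83 [350. 149.] [ 0.6309 -0.1356  0.059 ]
top 0.05 94 [374. 150.] [ 0.6309 -0.2241  0.0603]
top 0.05 20 [312. 148.] [6.339e-01 1.000e-04 5.930e-02]
top 0.05 11 [335. 149.] [ 0.6333 -0.0853  0.0566]
top 0.05 9 [359. 151.] [ 0.6302 -0.1676  0.0588]
top 0.085 57 [286. 143.] [0.6368 0.0899 0.1089]
top 0.085 46 [312. 143.] [0.6361 0.0015 0.1106]
top 0.085 54 [337. 144.] [ 0.6371 -0.0874  0.1076]
top 0.085 54 [363. 146.] [ 0.6321 -0.1774  0.1084]
floor [ 4.030e-01 -1.078e-01 -4.000e-04]
```

View pics/crop1.png

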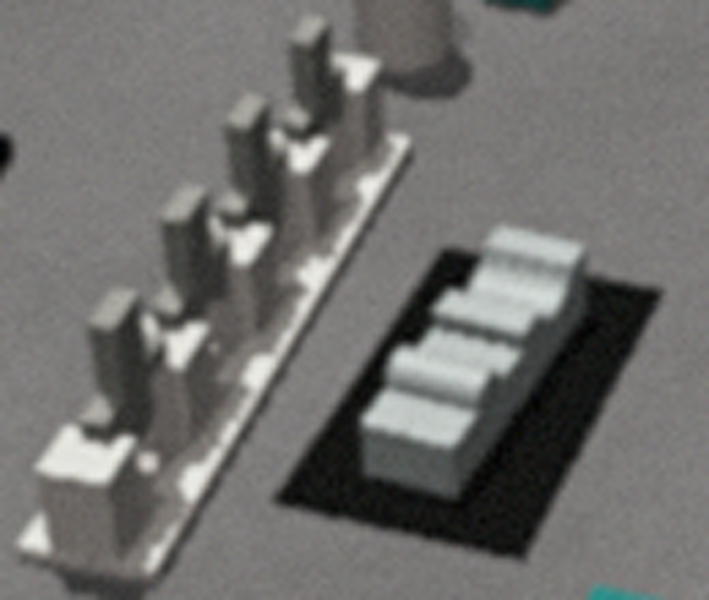

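The crop shows the mat block with a narrow ridge on its near (+y) half and a wide trough on the far half. That makes it block_a, so I need c14 and v24. Next I fit the block and rack poses and look at the leaf faces through the gaps.

```bash
cat >> h.py <<'E'
def proj(name,X):
    p=camera_params(name); R=cv2.Rodrigues(np.array(p['rotation'],float))[0]
    c=(np.asarray(X,float)-np.array(p['position']))@R
    return np.stack([p['cx']+p['fx']*c[...,0]/-c[...,2], p['cy']+p['fy']*c[...,1]/c[...,2]],-1)
def pose(x,y,a,P):
    P=np.asarray(P,float); c,s=np.cos(a),np.sin(a)
    return np.stack([x+c*P[...,0]-s*P[...,1],y+s*P[...,0]+c*P[...,1],P[...,2]],-1)
E
python3 - <<'E'
from h import *
from scipy.optimize import minimize
K=8
def sil(name,polys,pr,box):
    x0,y0,x1,y1=box; m=np.zeros(((y1-y0)*K,(x1-x0)*K),np.uint8)
    for P in polys:
        q=(proj(name,pose(*pr,P))-[x0,y0]+.5)*K
        cv2.fillConvexPoly(m,cv2.convexHull(q.astype(np.float32)).astype(np.int32),255)
    return cv2.resize(m,(x1-x0,y1-y0),interpolation=cv2.INTER_AREA)/255.
# block_a prisms along x: y profile
def prism(prof,h=.025): return np.array([[s*h,y,z] for s in(-1,1) for y,z in prof])
th=np.linspace(0,np.pi,15)
parts={}
# unknown yc of ridge/trough: assume +-42mm
ridge=[(.042+.014*np.cos(t),.035+.014*np.sin(t)) for t in th]
body=[prism([(-.084,.002),(.084,.002),(.084,.035),(-.084,.035)]),prism(ridge),
 prism([(0,.035),(0,.045),(-.0205,.045),(-.0285,.035)]),prism([(-.084,.035),(-.084,.045),(-.0635,.045),(-.0555,.035)])]
for n,box in (('top',(280,160,360,215)),('side',(262,165,345,245))):
    z=np.load(n+'0.npz'); x0,y0,x1,y1=box; g=z['i'][y0:y1,x0:x1].astype(float).mean(-1); W=z['W'][y0:y1,x0:x1]
    lo,hi=np.percentile(g[(W[...,2]<.012)],5),np.percentile(g[W[...,2]>.03],30)
    obs=np.clip((g-lo)/(hi-lo),0,1)
    # weight: only near the block (mat + block)
    q=proj(n,pose(.5005,-.0241,.09,[[a,b,.002] for a,b in((-.06,-.11),(.06,-.11),(.06,.11),(-.06,.11))]))
    w=np.zeros_like(g,np.uint8); cv2.fillConvexPoly(w,(q-[x0,y0]).round().astype(np.int32),1)
    w|=(cv2.dilate(sil(n,body,(.5,-.024,.13),box),np.ones((3,3)))>0).astype(np.uint8)
    f=lambda p:(w*(sil(n,body,p,box)-obs)**2).sum()
    best=min((minimize(f,(.5+dx,-.022+dy,a),method='Nelder-Mead',options=dict(initial_simplex=np.array([(.5+dx,-.022+dy,a)]*4)+np.array([[0,0,0],[.004,0,0],[0,.004,0],[0,0,.05]]))) for a in(.05,.15) for dx in(-.002,.002) for dy in (-.002,.004)),key=lambda r:r.fun)
    print(n,'block',np.round(best.x,4),best.fun,lo,hi)
    np.set_printoptions(suppress=True,linewidth=200)
    # height profile along y'
    V=z['W'].reshape(-1,3); x,y,a=best.x; c,s=np.cos(a),np.sin(a); L=np.stack([c*(V[:,0]-x)+s*(V[:,1]-y),-s*(V[:,0]-x)+c*(V[:,1]-y),V[:,2]],1)
    print([(int(b*1000),round(float(np.median(L[k,2])*1000)),) for b in np.arange(-.081,.085,.006) for k in [(abs(L[:,0])<.018)&(abs(L[:,1]-b)<.003)] if k.any()])
# rectified leaf faces, rack guess
r=(.634,-.0425,.02); rows=[]
for n in('side','top'):
    im=np.load(n+'0.npz')['i']; S=2.6  # px/mm
    tiles=[]
    for yc in(.135,.045,-.045,-.135):
        W_,H_=int(70*S),int(62*S)
        P=[[-.007,yc+.035,.075],[-.007,yc-.035,.075],[-.007,yc-.035,.013],[-.007,yc+.035,.013]]
        q=proj(n,pose(*r,P)).astype(np.float32)
        M=cv2.getPerspectiveTransform(q,np.float32([[0,0],[W_,0],[W_,H_],[0,H_]]))
        tl=cv2.warpPerspective(im,M,(W_,H_),flags=cv2.INTER_CUBIC); tiles.append(cv2.copyMakeBorder(tl,4,4,4,4,cv2.BORDER_CONSTANT,value=(0,0,255)))
    rows.append(np.hstack(tiles))
im=np.load('top0.npz')['i'][132:166,262:388]; rows.append(cv2.resize(im,(rows[0].shape[1],200),interpolation=cv2.INTER_CUBIC))
o=np.vstack(rows); o=np.clip(o.astype(float)*1.3,0,255).astype(np.uint8); print(o.shape); cv2.imwrite('pics/faces.png',o[:600,:800])
E
```

```text
Traceback (most recent call last):
  File "h.py", line 11, in proj
    p=camera_params(name); R=cv2.Rodrigues(np.array(p['rotation'],float))[0]
ValueError: time passes only in moves, steps and waits
```

```bash
cat > h2.py <<'E'
E
python3 - <<'E'
s=open('h.py').read()
s=s.replace("def cloud","import functools\ncamera_params=functools.lru_cache(None)(camera_params)\ndef cloud",1)
open('h.py','w').write(s)
E
rm h2.py
cat > fit.py <<'E'
from h import *
from scipy.optimize import minimize
np.set_printoptions(suppress=True,linewidth=200)
K=8
def sil(name,polys,pr,box):
    x0,y0,x1,y1=box; m=np.zeros(((y1-y0)*K,(x1-x0)*K),np.uint8)
    for P in polys:
        q=(proj(name,pose(*pr,P))-[x0,y0]+.5)*K
        cv2.fillConvexPoly(m,cv2.convexHull(q.astype(np.float32)).astype(np.int32),255)
    return cv2.resize(m,(x1-x0,y1-y0),interpolation=cv2.INTER_AREA)/255.
def prism(prof,h=.025): return np.array([[s*h,y,z] for s in(-1,1) for y,z in prof])
th=np.linspace(0,np.pi,15)
ridge=[(.042+.014*np.cos(t),.035+.014*np.sin(t)) for t in th]
body=[prism([(-.084,.002),(.084,.002),(.084,.035),(-.084,.035)]),prism(ridge),
 prism([(0,.035),(0,.045),(-.0205,.045),(-.0285,.035)]),prism([(-.084,.035),(-.084,.045),(-.0635,.045),(-.0555,.035)])]
E
python3 - <<'E'
from fit import *
for n,box in (('top',(280,160,360,215)),('side',(262,165,345,245))):
    z=np.load(n+'0.npz'); x0,y0,x1,y1=box; g=z['i'][y0:y1,x0:x1].astype(float).mean(-1); W=z['W'][y0:y1,x0:x1]
    lo,hi=np.percentile(g[(W[...,2]<.012)],5),np.percentile(g[W[...,2]>.03],30)
    obs=np.clip((g-lo)/(hi-lo),0,1)
    q=proj(n,pose(.5005,-.0241,.09,[[a,b,.002] for a,b in((-.06,-.11),(.06,-.11),(.06,.11),(-.06,.11))]))
    w=np.zeros_like(g,np.uint8); cv2.fillConvexPoly(w,(q-[x0,y0]).round().astype(np.int32),1)
    w|=(cv2.dilate(sil(n,body,(.5,-.024,.13),box),np.ones((3,3)))>0).astype(np.uint8)
    f=lambda p:(w*(sil(n,body,p,box)-obs)**2).sum()
    best=min((minimize(f,(.5,-.022,a),method='Nelder-Mead',options=dict(maxiter=120,initial_simplex=np.array([(.5,-.022,a)]*4)+np.array([[0,0,0],[.004,0,0],[0,.004,0],[0,0,.05]]))) for a in(.05,.15)),key=lambda r:r.fun)
    print(n,'block',np.round(best.x,4),best.fun,lo,hi)
    V=z['W'].reshape(-1,3); x,y,a=best.x; c,s=np.cos(a),np.sin(a); L=np.stack([c*(V[:,0]-x)+s*(V[:,1]-y),-s*(V[:,0]-x)+c*(V[:,1]-y),V[:,2]],1)
    print([(round(b*1000),round(float(np.median(L[k,2])*1000)),) for b in np.arange(-.081,.085,.006) for k in [(abs(L[:,0])<.018)&(abs(L[:,1]-b)<.003)] if k.any()])
r=(.634,-.0425,.02); rows=[]
for n in('side','top'):
    im=np.load(n+'0.npz')['i']; S=2.6
    tiles=[]
    for yc in(.135,.045,-.045,-.135):
        W_,H_=int(70*S),int(62*S)
        P=[[-.007,yc+.035,.075],[-.007,yc-.035,.075],[-.007,yc-.035,.013],[-.007,yc+.035,.013]]
        q=proj(n,pose(*r,P)).astype(np.float32)
        M=cv2.getPerspectiveTransform(q,np.float32([[0,0],[W_,0],[W_,H_],[0,H_]]))
        tl=cv2.warpPerspective(im,M,(W_,H_),flags=cv2.INTER_CUBIC); tiles.append(cv2.copyMakeBorder(tl,4,4,4,4,cv2.BORDER_CONSTANT,value=(0,0,255)))
    rows.append(np.hstack(tiles))
im=np.load('top0.npz')['i'][132:166,262:388]; rows.append(cv2.resize(im,(rows[0].shape[1],200),interpolation=cv2.INTER_CUBIC))
o=np.vstack(rows); o=np.clip(o.astype(float)*1.3,0,255).astype(np.uint8); print(o.shape); cv2.imwrite('pics/faces.png',o[:600,:800])
E
```

```text
top block [ 0.5024 -0.0245 -0.1661] 75.83502965471897 18.333333333333332 169.33333333333334
[(-81, 44), (-75, 46), (-69, 43), (-63, 45), (-57, 38), (-51, 33), (-45, 33), (-39, 33), (-33, 31), (-27, 34), (-21, 43), (-15, 45), (-9, 44), (-3, 42), (3, 35), (9, 35), (15, 35), (21, 32), (27, 37), (33, 43), (39, 47), (45, 49), (51, 45), (57, 34), (63, 34), (69, 34), (75, 33), (81, 35)]
side block [ 0.5067 -0.0322 -0.143 ] 230.32238220320374 16.0 109.0
[(-81, 48), (-75, 48), (-69, 49), (-63, 48), (-57, 44), (-51, 39), (-45, 36), (-39, 35), (-33, 35), (-27, 38), (-15, 48), (-9, 48), (-3, 48), (3, 44), (9, 38), (15, 38), (21, 38), (27, 40), (39, 51), (45, 52), (51, 51), (57, 46), (63, 39), (69, 38), (75, 38), (81, 38)]
(538, 760, 3)
```

View pics/faces.png

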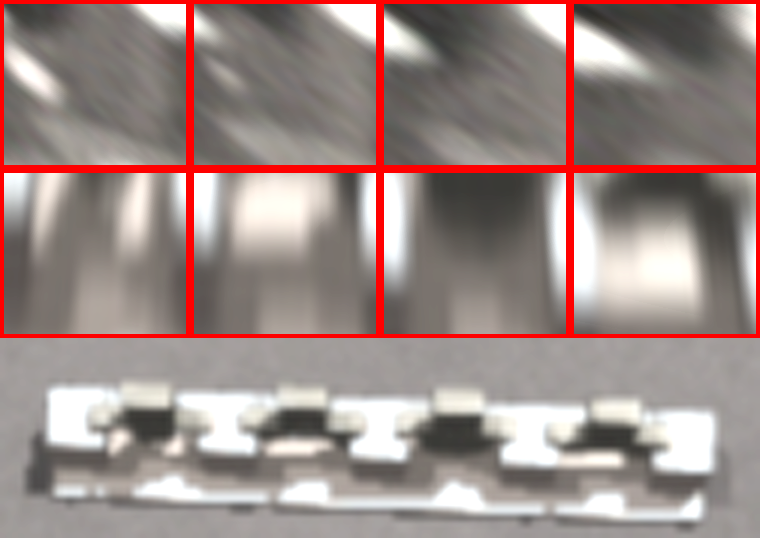

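Each of these gaps was checked in the top view:
- **Gap 1 (+y, crop x≈145):** light passes on both sides of a narrow end, so v14.
- **Gap 2 (x≈300) and gap 4 (x≈600):** light passes under the leaf, so these hold the two arches.
- **Gap 3 (x≈460):** fully dark, so the wide convex v24.

The block's height profile (trough bottom 31, ridge top 49, shoulders 35) confirms block_a with yaw ≈ -0.16. I go to v24 first.

```bash
cat > go.py <<'E'
import sys
from h import *
from scipy.spatial.transform import Rotation as Ro
def go(x,y,z,yaw,ref=None):
    """shift in tool axes for TCP target; yaw: tool-y direction relative to world y"""
    s=read_state(); R=Ro.from_rotvec(s['orientation']); p=np.array(s['tool_pos'])
    Rt=Ro.from_matrix(np.array([[-np.cos(yaw),-np.sin(yaw),0],[-np.sin(yaw),np.cos(yaw),0],[0,0,-1]]).T.T)
    d=R.inv().apply(np.array([x,y,z])-p); a=(R.inv()*Rt).as_rotvec()
    print('from',np.round(p,4),'shift',np.round(d,4),'turn',np.round(a,4),'t',round(s['t'],2),'F',np.round(s['force'],1))
if __name__=='__main__': go(*map(float,sys.argv[1:5]))
E
python3 go.py .635 -.088 .385 -.027
```

```text
from [0.1529 0.58   0.4039] shift [-0.6365 -0.523   0.0196] turn [-0.0014 -0.0003 -0.2308] t 0.15 F [0.8 0.5 0.9]
```

>>> carry_out(
  targets=[
    {"hand": 54,"x": -0.32,"y": -0.26,"z": 0.01,"ax": 0,"ay": 0,"az": -0.12},
    {"hand": 54,"x": -0.637,"y": -0.523,"z": 0.02,"ax": -0.0014,"ay": 0,"az": -0.231},
    {"hand": 54,"x": -0.637,"y": -0.523,"z": 0.02,"ax": -0.0014,"ay": 0,"az": -0.231},
    {"hand": 54,"x": -0.637,"y": -0.523,"z": 0.02,"ax": -0.0014,"ay": 0,"az": -0.231},
    {"hand": 54,"x": -0.637,"y": -0.523,"z": 0.02,"ax": -0.0014,"ay": 0,"az": -0.231},
    {"hand": 54,"x": -0.637,"y": -0.523,"z": 0.02,"ax": -0.0014,"ay": 0,"az": -0.231},
    {"hand": 54,"x": -0.637,"y": -0.523,"z": 0.02,"ax": -0.0014,"ay": 0,"az": -0.231},
    {"hand": 54,"x": -0.637,"y": -0.523,"z": 0.02,"ax": -0.0014,"ay": 0,"az": -0.231},
  ],
)

```text
t: 1.15
tool_pos: [0.4465, 0.1732, 0.3926]
orientation: [0.042, 3.141, 0.003]
force: [0.4, 0.2, 1.0]
opening: 0.0504
gripper_force: 0.0
```

```bash
python3 go.py .635 -.088 .33 -.027
```

```text
from [0.4465 0.1732 0.3926] shift [-0.1954 -0.2562  0.0623] turn [0.0016 0.0005 0.0002] t 1.15 F [0.4 0.2 1. ]
```

>>> carry_out(
  targets=[
    {"hand": 54,"x": -0.195,"y": -0.256,"z": 0.062,"ax": 0.0016,"ay": 0,"az": 0},
    {"hand": 54,"x": -0.195,"y": -0.256,"z": 0.062,"ax": 0.0016,"ay": 0,"az": 0},
    {"hand": 54,"x": -0.195,"y": -0.256,"z": 0.062,"ax": 0.0016,"ay": 0,"az": 0},
    {"hand": 54,"x": -0.195,"y": -0.256,"z": 0.062,"ax": 0.0016,"ay": 0,"az": 0},
    {"hand": 54,"x": -0.195,"y": -0.256,"z": 0.062,"ax": 0.0016,"ay": 0,"az": 0},
    {"hand": 54,"x": -0.195,"y": -0.256,"z": 0.062,"ax": 0.0016,"ay": 0,"az": 0},
    {"hand": 54,"x": -0.195,"y": -0.256,"z": 0.062,"ax": 0.0016,"ay": 0,"az": 0},
    {"hand": 54,"x": -0.195,"y": -0.256,"z": 0.062,"ax": 0.0016,"ay": 0,"az": 0},
  ],
)

```text
t: 2.15
tool_pos: [0.6334, -0.0847, 0.3307]
orientation: [0.04, 3.141, 0.0]
force: [0.1, 0.2, 0.6]
opening: 0.0503
gripper_force: 0.0
```

```bash
python3 - <<'E'
from go import *
go(.635,-.088,.262,-.027)
o=[]
i,d,W=cloud('side'); o.append(cv2.resize(i[90:240,180:360],(720,600),interpolation=cv2.INTER_CUBIC))
cv2.imwrite('pics/near.png',o[0]); np.savez('side1.npz',i=i,W=W)
i,d,W=cloud('top'); np.savez('top1.npz',i=i,W=W)
E
```

```text
from [ 0.6334 -0.0847  0.3307] shift [-0.0016 -0.0033  0.0687] turn [0.0002 0.0002 0.0013] t 2.15 F [0.1 0.2 0.6]
```

View pics/near.png

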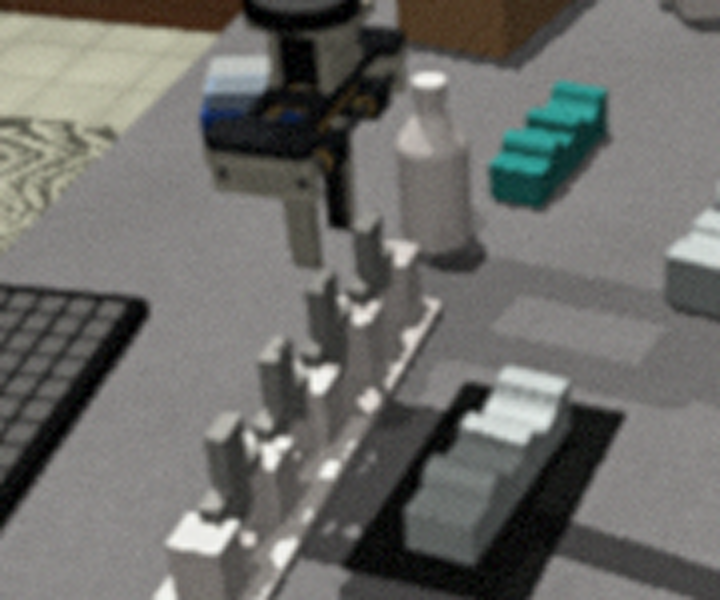

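The view shows the gripper over the third tab from the near end: fingertips at (303,260) and (340,215), tab top at (322,280). It is aligned, so I descend and grip.

>>> carry_out(
  targets=[
    {"hand": 54,"x": 0,"y": 0,"z": 0.03,"ax": 0,"ay": 0,"az": 0.001},
    {"hand": 54,"x": 0,"y": 0,"z": 0.068,"ax": 0,"ay": 0,"az": 0.001},
    {"hand": 54,"x": 0,"y": 0,"z": 0.068,"ax": 0,"ay": 0,"az": 0.001},
    {"hand": 54,"x": 0,"y": 0,"z": 0.068,"ax": 0,"ay": 0,"az": 0.001},
  ],
)

```text
t: 2.75
tool_pos: [0.6338, -0.0852, 0.2633]
orientation: [0.042, 3.141, -0.0]
force: [0.1, 0.6, 0.1]
opening: 0.0504
gripper_force: 0.0
```

>>> carry_out(
  targets=[
    {"hand": 20,"x": 0,"y": 0,"z": 0},
    {"hand": 20,"x": 0,"y": 0,"z": 0},
    {"hand": 20,"x": 0,"y": 0,"z": 0},
    {"hand": 20,"x": 0,"y": 0,"z": 0},
  ],
  newtons=25,
)

```text
schema error: expected keys hand, x, y, z, ax, ay, az
```

>>> carry_out(
  targets=[
    {"hand": 25,"x": 0,"y": 0,"z": 0,"ax": 0,"ay": 0,"az": 0},
    {"hand": 25,"x": 0,"y": 0,"z": 0,"ax": 0,"ay": 0,"az": 0},
    {"hand": 25,"x": 0,"y": 0,"z": 0,"ax": 0,"ay": 0,"az": 0},
    {"hand": 25,"x": 0,"y": 0,"z": 0,"ax": 0,"ay": 0,"az": 0},
  ],
  newtons=25,
)

```text
t: 3.25
tool_pos: [0.6341, -0.0863, 0.2632]
orientation: [0.044, 3.14, -0.001]
force: [-1.5, -0.7, 5.4]
opening: 0.03
gripper_force: 25.0
```

>>> carry_out(
  targets=[
    {"hand": 25,"x": 0,"y": 0,"z": -0.03,"ax": 0,"ay": 0,"az": 0},
    {"hand": 25,"x": 0,"y": 0,"z": -0.09,"ax": 0,"ay": 0,"az": 0},
    {"hand": 25,"x": 0,"y": 0,"z": -0.15,"ax": 0,"ay": 0,"az": 0},
    {"hand": 25,"x": 0,"y": 0,"z": -0.15,"ax": 0,"ay": 0,"az": 0},
  ],
)

```text
t: 3.75
tool_pos: [0.635, -0.0861, 0.4195]
orientation: [0.043, 3.13, -0.003]
force: [0.5, 1.0, -1.0]
opening: 0.03
gripper_force: 25.0
```

```bash
python3 - <<'E'
from go import *
# block frame (top fit) trough at (0,-.042)
B=(.5024,-.0245,-.1661)
for nm,p in (('ridge',[0,.042,0]),('trough',[0,-.042,0])): print(nm,np.round(pose(*B,p),4))
t=pose(*B,[0,-.042,0]); go(t[0],t[1],.385,-.166)
i,d,W=cloud('side'); np.savez('side2.npz',i=i,W=W)
cv2.imwrite('pics/v24.png',cv2.resize(i[60:210,180:360],(720,600),interpolation=cv2.INTER_CUBIC))
E
```

```text
ridge [0.5093 0.0169 0.    ]
trough [ 0.4955 -0.0659  0.    ]
from [ 0.635  -0.0861  0.4195] shift [0.1405 0.0163 0.0329] turn [-0.0011  0.0112  0.1384] t 3.75 F [ 0.5  1.  -1. ]
```

View pics/v24.png

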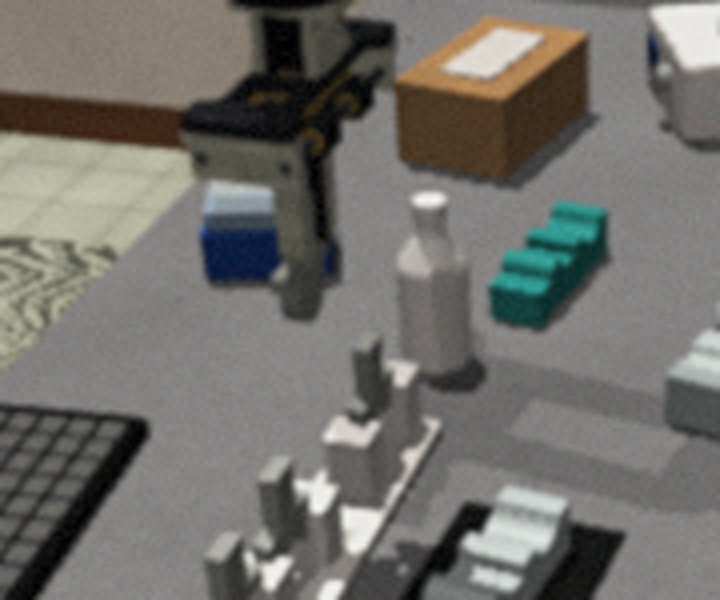

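```bash
python3 - <<'E'
from h import *
z=np.load('side2.npz'); W=z['W']; tcp=np.array([.635,-.0861,.4195])
L=W-tcp; m=(abs(L[...,0])<.03)&(abs(L[...,1])<.06)&(L[...,2]<-.17)&(L[...,2]>-.27)
P=L[m]
for a in np.arange(-.25,-.17,.006):
    k=P[abs(P[:,2]-a)<.003]
    if len(k): print(round(a*1000),len(k),np.round(k[:,0].min()*1000),np.round(k[:,1].min()*1000),np.round(k[:,1].max()*1000))
E
```

```text
-232 7 5.0 -13.0 9.0
-226 19 5.0 -15.0 19.0
-220 16 4.0 -20.0 22.0
-214 25 3.0 -24.0 23.0
-208 22 4.0 -26.0 24.0
-202 17 4.0 -19.0 34.0
-196 32 3.0 -36.0 37.0
-190 42 3.0 -30.0 35.0
-184 12 -6.0 -19.0 23.0
-178 23 -6.0 -23.0 25.0
-172 27 -6.0 -29.0 31.0
```

Held leaf: 48 mm wide round end, bottom ≈ 237 mm below the TCP, so it is v24. It sits ≈ 8 mm toward +x in the pads. I refine the block's y by a height-profile fit.

```bash
python3 - <<'E'
from fit import *
from scipy.optimize import least_squares
def h(y):
    z=np.where(y>0,.035,.045)
    r=np.abs(y-.042)<.014; z=np.where(r,.035+np.sqrt(np.clip(.014**2-(y-.042)**2,0,1)),z)
    t=np.abs(y+.042)<.0218; return np.where(t,.055-np.sqrt(np.clip(.024**2-(y+.042)**2,0,1)),z)
for n,B0 in(('top',(.5024,-.0245,-.166)),('side',(.5024,-.0245,-.166))):
  for k in (0,1):
    V=np.load(f'{n}{k}.npz')['W'].reshape(-1,3); V=V[np.isfinite(V[:,0])]
    def loc(y,a):
        c,s=np.cos(a),np.sin(a); d=V-[B0[0],y,0]; return c*d[:,0]+s*d[:,1],-s*d[:,0]+c*d[:,1]
    x_,y_=loc(B0[1],B0[2]); V=V[(abs(x_)<.016)&(abs(y_)<.078)&(V[:,2]>.025)&(V[:,2]<.07)]
    def f(p):
        x_,y_=loc(p[0],p[1]); yy=[h(y_+e) for e in(-.001,0,.001)]; return (V[:,2]-p[2]-np.mean(yy,0))*1000
    r=min((least_squares(f,(B0[1]+d,a,.001),loss='soft_l1',x_scale=(.003,.03,.003),diff_step=.02) for d in(-.004,0,.004) for a in(-.18,-.13)),key=lambda r:r.cost)
    print(n,k,len(V),np.round(r.x,4),round(r.cost/len(V),2))
  z=np.load(n+'0.npz'); Vv=z['W'].reshape(-1,3); c,s=np.cos(-.16),np.sin(-.16); d=Vv-[.5024,-.0245,0]; x_,y_=c*d[:,0]+s*d[:,1],-s*d[:,0]+c*d[:,1]
  for lo,hi,zl,zh in((-.016,-.004,.041,.052),(-.08,-.068,.041,.052)):
    q=x_[(y_>lo)&(y_<hi)&(Vv[:,2]>zl)&(Vv[:,2]<zh)&(abs(x_)<.05)]; print(n,'x edges',np.round(np.percentile(q,[1,5,95,99]),4),len(q))
E
```

```text
top 0 375 [-0.0239 -0.1431 -0.0005] 2.71
top 1 0 [-0.0285 -0.18    0.001 ] nan
top x edges [-0.029  -0.0276  0.0171  0.0182] 35
top x edges [-0.0299 -0.0293  0.0177  0.0181] 38
side 0 415 [-0.0273 -0.1177  0.0033] 1.25
side 1 423 [-0.0272 -0.1865  0.0034] 1.16
side x edges [-0.0255 -0.0244  0.0239  0.0245] 49
side x edges [-0.0249 -0.0238  0.0211  0.0231] 45<stdin>:16: RuntimeWarning: invalid value encountered in scalar divide
```

```bash
python3 go.py .4866 -.0668 .32 -.155
```

```text
from [ 0.6344 -0.086   0.4155] shift [0.1488 0.0152 0.0946] turn [-0.0006  0.0057  0.1272] t 3.8 F [ 0.7 -0.3 -1.7]
```

>>> carry_out(
  targets=[
    {"hand": 25,"x": 0.06,"y": 0.006,"z": 0.0,"ax": 0,"ay": 0,"az": 0.06},
    {"hand": 25,"x": 0.12,"y": 0.012,"z": 0.02,"ax": 0,"ay": 0,"az": 0.127},
    {"hand": 25,"x": 0.149,"y": 0.015,"z": 0.05,"ax": 0,"ay": 0,"az": 0.127},
    {"hand": 25,"x": 0.149,"y": 0.015,"z": 0.08,"ax": 0,"ay": 0,"az": 0.127},
    {"hand": 25,"x": 0.149,"y": 0.015,"z": 0.095,"ax": 0,"ay": 0,"az": 0.127},
    {"hand": 25,"x": 0.149,"y": 0.015,"z": 0.095,"ax": 0,"ay": 0,"az": 0.127},
    {"hand": 25,"x": 0.149,"y": 0.015,"z": 0.095,"ax": 0,"ay": 0,"az": 0.127},
  ],
  newtons=35,
)

```text
t: 4.68
tool_pos: [0.4859, -0.067, 0.318]
orientation: [0.243, 3.131, -0.0]
force: [-0.5, -1.0, -0.4]
opening: 0.0293
gripper_force: 35.0
```

```bash
python3 - <<'E'
from go import *
go(.4866,-.0668,.285,-.155)
i,d,W=cloud('side'); np.savez('side3.npz',i=i,W=W)
s=read_state(); tcp=np.array(s['tool_pos']); a=-.155
L=W-tcp; c,sn=np.cos(a),np.sin(a); X=c*L[...,0]+sn*L[...,1]; Y=-sn*L[...,0]+c*L[...,1]; Z=L[...,2]
for z in np.arange(-.25,-.17,.006):
    k=(abs(Z-z)<.003)&(abs(X)<.03)&(abs(Y)<.06)
    if k.sum()>3: print(round(z*1000),k.sum(),np.round(X[k].min()*1000),np.round(np.median(X[k])*1000),np.round(Y[k].min()*1000),np.round(Y[k].max()*1000))
cv2.imwrite('pics/over.png',cv2.resize(i[100:250,200:380],(720,600),interpolation=cv2.INTER_CUBIC))
E
```

```text
from [ 0.4859 -0.067   0.318 ] shift [-0.0006  0.0003  0.033 ] turn [-0.0002  0.0009  0.0003] t 4.67 F [-0.5 -1.  -0.4]
-232 4 3.0 3.0 -4.0 9.0
-226 15 2.0 4.0 -20.0 19.0
-220 16 2.0 4.0 -20.0 24.0
-214 22 2.0 4.0 -23.0 24.0
-208 15 2.0 4.0 -18.0 25.0
-202 20 2.0 3.0 -26.0 34.0
-196 21 3.0 4.0 -34.0 38.0
-190 39 2.0 8.0 -26.0 37.0
-184 8 -7.0 3.0 -17.0 29.0
-178 18 -7.0 -2.0 -23.0 27.0
-172 24 -8.0 -3.0 -25.0 31.0
```

View pics/over.png

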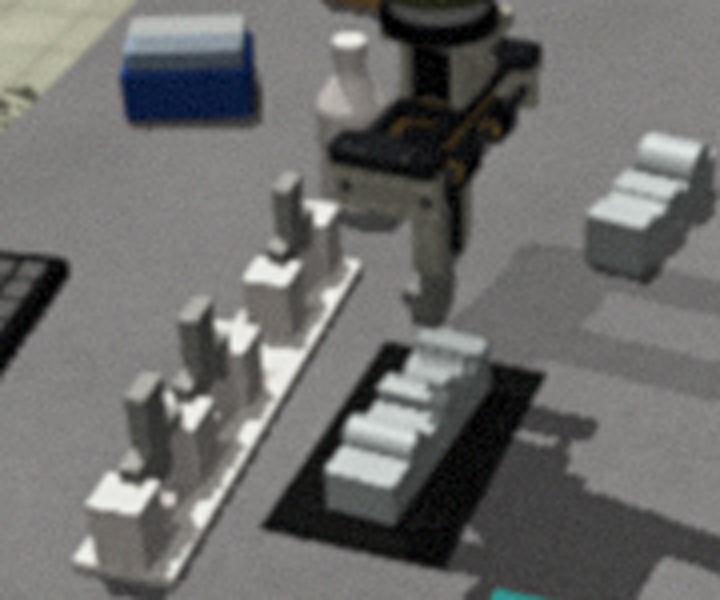

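The leaf hangs over the trough: round end at (430,310), block's far end at (450,345). Lowering.

>>> carry_out(
  targets=[
    {"hand": 25,"x": 0,"y": 0,"z": 0.015,"ax": 0,"ay": 0,"az": 0},
    {"hand": 25,"x": 0,"y": 0,"z": 0.03,"ax": 0,"ay": 0,"az": 0},
    {"hand": 25,"x": 0,"y": 0,"z": 0.038,"ax": 0,"ay": 0,"az": 0},
    {"hand": 25,"x": 0,"y": 0,"z": 0.04,"ax": 0,"ay": 0,"az": 0},
    {"hand": 25,"x": 0,"y": 0,"z": 0.04,"ax": 0,"ay": 0,"az": 0},
  ],
)

```text
t: 5.35
tool_pos: [0.4854, -0.0669, 0.2772]
orientation: [0.243, 3.132, -0.0]
force: [-0.4, 0.1, -1.5]
opening: 0.0298
gripper_force: 35.0
```

>>> carry_out(
  targets=[
    {"hand": 25,"x": 0,"y": 0,"z": 0.002,"ax": 0,"ay": 0,"az": 0},
    {"hand": 25,"x": 0,"y": 0,"z": 0.004,"ax": 0,"ay": 0,"az": 0},
    {"hand": 25,"x": 0,"y": 0,"z": 0.004,"ax": 0,"ay": 0,"az": 0},
  ],
)

```text
t: 5.72
tool_pos: [0.4853, -0.0669, 0.2732]
orientation: [0.243, 3.132, -0.0]
force: [-0.1, 0.0, -0.8]
opening: 0.0298
gripper_force: 35.0
```

>>> carry_out(
  targets=[
    {"hand": 25,"x": 0,"y": 0,"z": 0.001,"ax": 0,"ay": 0,"az": 0},
    {"hand": 25,"x": 0,"y": 0,"z": 0.002,"ax": 0,"ay": 0,"az": 0},
    {"hand": 25,"x": 0,"y": 0,"z": 0.002,"ax": 0,"ay": 0,"az": 0},
  ],
)

```text
t: 6.1
tool_pos: [0.4854, -0.0667, 0.2714]
orientation: [0.243, 3.132, 0.0]
force: [-0.4, 1.6, 0.5]
opening: 0.0294
gripper_force: 35.0
```

>>> carry_out(
  targets=[
    {"hand": 25,"x": 0,"y": 0,"z": 0.001,"ax": 0,"ay": 0,"az": 0},
    {"hand": 25,"x": 0,"y": 0,"z": 0.0015,"ax": 0,"ay": 0,"az": 0},
    {"hand": 25,"x": 0,"y": 0,"z": 0.0015,"ax": 0,"ay": 0,"az": 0},
  ],
)

```text
t: 6.48
tool_pos: [0.4858, -0.0665, 0.2707]
orientation: [0.242, 3.131, 0.001]
force: [-1.4, 4.3, 7.1]
opening: 0.0296
gripper_force: 35.0
```

>>> carry_out(
  targets=[
    {"hand": 25,"x": 0,"y": 0.001,"z": 0,"ax": 0,"ay": 0,"az": 0},
    {"hand": 25,"x": 0,"y": 0.001,"z": 0.0005,"ax": 0,"ay": 0,"az": 0},
    {"hand": 25,"x": 0,"y": 0.001,"z": 0.0005,"ax": 0,"ay": 0,"az": 0},
  ],
)

```text
t: 6.85
tool_pos: [0.4858, -0.0659, 0.2701]
orientation: [0.243, 3.131, -0.0]
force: [-1.4, 2.2, 7.7]
opening: 0.0296
gripper_force: 35.0
```

>>> carry_out(
  targets=[
    {"hand": 30,"x": 0,"y": 0.0005,"z": 0,"ax": 0,"ay": 0,"az": 0},
    {"hand": 34,"x": 0,"y": 0.0005,"z": 0,"ax": 0,"ay": 0,"az": 0},
    {"hand": 45,"x": 0,"y": 0.0005,"z": 0,"ax": 0,"ay": 0,"az": 0},
    {"hand": 54,"x": 0,"y": 0.0005,"z": 0,"ax": 0,"ay": 0,"az": 0},
    {"hand": 54,"x": 0,"y": 0.0005,"z": 0,"ax": 0,"ay": 0,"az": 0},
  ],
  newtons=3,
)

```text
t: 7.48
tool_pos: [0.4855, -0.0654, 0.2691]
orientation: [-0.243, -3.132, 0.0]
force: [0.0, 0.1, -1.2]
opening: 0.0497
gripper_force: 0.0
```

>>> carry_out(
  targets=[
    {"hand": 54,"x": 0,"y": 0,"z": -0.03,"ax": 0,"ay": 0,"az": 0},
    {"hand": 54,"x": 0,"y": 0,"z": -0.08,"ax": 0,"ay": 0,"az": 0},
    {"hand": 54,"x": -0.06,"y": 0,"z": -0.12,"ax": 0,"ay": 0,"az": 0},
    {"hand": 54,"x": -0.06,"y": 0,"z": -0.12,"ax": 0,"ay": 0,"az": 0},
  ],
)

```text
t: 7.98
tool_pos: [0.5471, -0.0751, 0.3925]
orientation: [0.242, 3.126, -0.002]
force: [-0.5, -0.4, -0.9]
opening: 0.0502
gripper_force: 0.0
```

```bash
python3 - <<'E'
from go import *
# rack est (.641,-.041,-.027): gap2 / gap4
for yc in(.045,-.135): 
    t=pose(.642,-.0425,-.027,[0,yc,0]); print(yc,np.round(t,4)); go(t[0],t[1],.34,-.027)
i,d,W=cloud('side'); np.savez('side4.npz',i=i,W=W)
B=(.501,-.0265,-.155); c,s=np.cos(B[2]),np.sin(B[2]); D=W-[B[0],B[1],0]; X=c*D[...,0]+s*D[...,1];Y=-s*D[...,0]+c*D[...,1];Z=D[...,2]
print('leaf v24 in block frame (trough y -42)')
for z in np.arange(.055,.13,.006):
    k=(abs(Z-z)<.003)&(abs(X)<.035)&(abs(Y+.042)<.045)
    if k.sum()>3: print(round(z*1000),k.sum(),np.round(X[k].min()*1000),np.round(np.median(X[k])*1000),np.round(Y[k].min()*1000),np.round(Y[k].max()*1000))
k=(abs(Y+.042)<.014)&(abs(X)<.03)&(Z>.08); print('top z',np.percentile(Z[k],[50,90,98]))
E
```

```text
0.045 [0.6432 0.0025 0.    ]
from [ 0.5471 -0.0751  0.3925] shift [-0.0827  0.0915  0.0529] turn [-0.001   0.0059 -0.1278] t 7.97 F [-0.5 -0.4 -0.9]
-0.135 [ 0.6384 -0.1775  0.    ]
from [ 0.5471 -0.0751  0.3925] shift [-0.1056 -0.087   0.0531] turn [-0.001   0.0059 -0.1278] t 7.97 F [-0.5 -0.4 -0.9]
leaf v24 in block frame (trough y -42)
55 19 -6.0 -5.0 -61.0 -18.0
61 16 -6.0 -5.0 -62.0 -17.0
67 17 -7.0 -6.0 -78.0 -8.0
73 21 -6.0 -5.0 -75.0 -4.0
79 46 -6.0 -3.0 -76.0 -4.0
85 24 -7.0 -3.0 -76.0 -9.0
91 17 -7.0 -5.0 -56.0 -26.0
97 17 -6.0 -4.0 -56.0 -25.0
103 13 -6.0 -5.0 -53.0 -25.0
109 20 -7.0 -5.0 -54.0 -22.0
115 15 -6.0 -4.0 -57.0 -25.0
121 36 -7.0 -0.0 -57.0 -22.0
127 4 -4.0 2.0 -49.0 -28.0
top z [0.43152669 0.5103528  0.52466257]
```

v24 is seated upright and square: face x constant at -6 to -7 mm over its height, tab centred at y ≈ -40 mm. Next is gap 2.

```bash
python3 go.py .645 .002 .335 -.027
```

```text
from [ 0.5466 -0.075   0.3912] shift [-0.0852  0.0913  0.0564] turn [-0.0007  0.0035 -0.1277] t 8.03 F [-0.8  0.7  0.6]
```

>>> carry_out(
  targets=[
    {"hand": 54,"x": -0.04,"y": 0.045,"z": 0.0,"ax": 0,"ay": 0,"az": -0.06},
    {"hand": 54,"x": -0.085,"y": 0.091,"z": 0.0,"ax": -0.0007,"ay": 0.0,"az": -0.128},
    {"hand": 54,"x": -0.085,"y": 0.091,"z": 0.03,"ax": -0.0007,"ay": 0.0,"az": -0.128},
    {"hand": 54,"x": -0.085,"y": 0.091,"z": 0.056,"ax": -0.0007,"ay": 0.0,"az": -0.128},
    {"hand": 54,"x": -0.085,"y": 0.091,"z": 0.056,"ax": -0.0007,"ay": 0.0,"az": -0.128},
    {"hand": 54,"x": -0.085,"y": 0.091,"z": 0.056,"ax": -0.0007,"ay": 0.0,"az": -0.128},
  ],
)

```text
t: 8.78
tool_pos: [0.6425, 0.0021, 0.3336]
orientation: [-0.042, -3.141, -0.001]
force: [-0.9, -0.8, 0.8]
opening: 0.0504
gripper_force: 0.0
```

```bash
python3 - <<'E'
from go import *
i,d,W=cloud('side'); np.savez('side5.npz',i=i,W=W)
go(.645,.002,.263,-.027)
s=read_state(); tcp=np.array(s['tool_pos']); a=-.027
L=W-tcp; c,sn=np.cos(a),np.sin(a); X=c*L[...,0]+sn*L[...,1]; Y=-sn*L[...,0]+c*L[...,1]
for z in(.088,.094,.1,.106,.112,.15,.156,.162):
    k=(abs(W[...,2]-z)<.003)&(abs(X)<.04)&(abs(Y)<.045)
    if k.sum()>3: print(round(z*1000),k.sum(),np.round(X[k].min()*1000),np.round(np.median(X[k])*1000),np.round(Y[k].min()*1000),np.round(Y[k].max()*1000))
E
```

```text
from [0.6428 0.002  0.3346] shift [-0.0021  0.      0.0716] turn [ 0.0004  0.0016 -0.0001] t 8.82 F [ 0.5 -0.3  0.6]
88 15 -7.0 -4.0 -15.0 13.0
94 23 -6.0 -4.0 -16.0 14.0
100 14 -6.0 -2.0 -10.0 15.0
106 17 -7.0 -4.0 -18.0 13.0
112 30 -6.0 -1.0 -16.0 13.0
150 4 -6.0 -1.0 -26.0 28.0
156 22 -9.0 -3.0 -33.0 36.0
162 32 -9.0 -3.0 -40.0 41.0
```

>>> carry_out(
  targets=[
    {"hand": 54,"x": -0.001,"y": -0.001,"z": 0.03,"ax": 0,"ay": 0,"az": 0},
    {"hand": 54,"x": -0.001,"y": -0.001,"z": 0.071,"ax": 0,"ay": 0,"az": 0},
    {"hand": 54,"x": -0.001,"y": -0.001,"z": 0.071,"ax": 0,"ay": 0,"az": 0},
    {"hand": 54,"x": -0.001,"y": -0.001,"z": 0.071,"ax": 0,"ay": 0,"az": 0},
    {"hand": 25,"x": -0.001,"y": -0.001,"z": 0.071,"ax": 0,"ay": 0,"az": 0},
    {"hand": 25,"x": -0.001,"y": -0.001,"z": 0.071,"ax": 0,"ay": 0,"az": 0},
    {"hand": 25,"x": -0.001,"y": -0.001,"z": 0.071,"ax": 0,"ay": 0,"az": 0},
    {"hand": 25,"x": -0.001,"y": -0.001,"z": 0.071,"ax": 0,"ay": 0,"az": 0},
  ],
  newtons=30,
)

```text
t: 9.82
tool_pos: [0.6442, 0.0002, 0.2635]
orientation: [0.043, 3.139, -0.002]
force: [-0.5, -5.5, 4.5]
opening: 0.0301
gripper_force: 30.0
```

>>> carry_out(
  targets=[
    {"hand": 25,"x": 0,"y": 0,"z": -0.03,"ax": 0,"ay": 0,"az": 0},
    {"hand": 25,"x": 0,"y": 0,"z": -0.09,"ax": 0,"ay": 0,"az": 0},
    {"hand": 25,"x": 0,"y": 0,"z": -0.12,"ax": 0,"ay": 0,"az": 0},
    {"hand": 25,"x": 0.03,"y": 0,"z": -0.12,"ax": 0,"ay": 0,"az": -0.15},
    {"hand": 25,"x": 0.06,"y": 0,"z": -0.12,"ax": 0,"ay": 0,"az": -0.3},
    {"hand": 25,"x": 0.06,"y": 0,"z": -0.12,"ax": 0,"ay": 0,"az": -0.45},
    {"hand": 25,"x": 0.06,"y": 0,"z": -0.12,"ax": 0,"ay": 0,"az": -0.6},
    {"hand": 25,"x": 0.06,"y": 0,"z": -0.12,"ax": 0,"ay": 0,"az": -0.6},
  ],
)

```text
t: 10.82
tool_pos: [0.5836, 0.0029, 0.3822]
orientation: [-0.887, 3.014, 0.001]
force: [0.4, 0.4, -2.1]
opening: 0.0295
gripper_force: 30.0
```

```bash
python3 - <<'E'
from go import *
i,d,W=cloud('side'); np.savez('side6.npz',i=i,W=W)
s=read_state(); tcp=np.array(s['tool_pos']); R=Ro.from_rotvec(s['orientation']); print(tcp)
u,v=proj('side',tcp+R.apply([0,0,.20])); print(u,v)
u,v=int(u),int(v); c=i[max(v-50,0):v+40,u-54:u+54]
cv2.imwrite('pics/cleaf.png',cv2.resize(c,(720,600),interpolation=cv2.INTER_CUBIC))
E
```

```text
[0.58372072 0.00284574 0.382134  ]
267.4022440946144 158.79502200556195
```

View pics/cleaf.png

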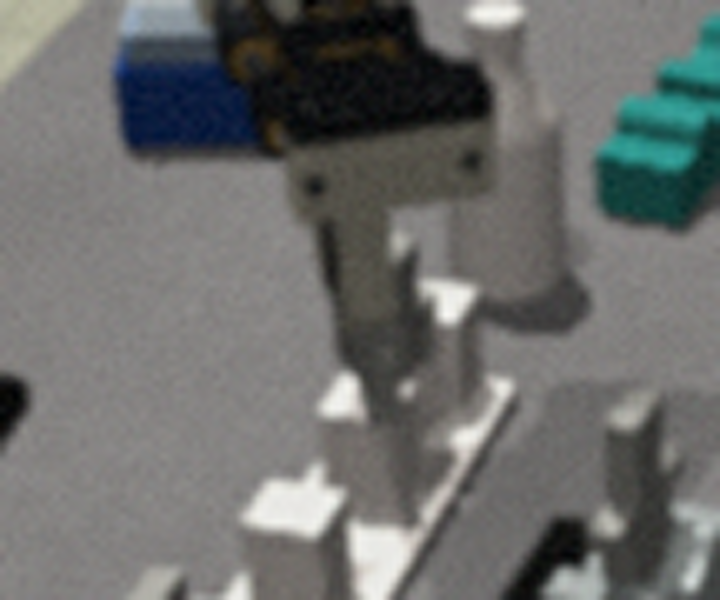

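I turned the leaf the wrong way, so it is seen edge-on at (395,420). I turn it back to face the camera.

>>> carry_out(
  targets=[
    {"hand": 25,"x": 0,"y": 0,"z": 0,"ax": 0,"ay": 0,"az": 0.18},
    {"hand": 25,"x": 0,"y": 0,"z": 0,"ax": 0,"ay": 0,"az": 0.36},
    {"hand": 25,"x": 0,"y": 0,"z": 0,"ax": 0,"ay": 0,"az": 0.54},
    {"hand": 25,"x": 0,"y": 0,"z": 0,"ax": 0,"ay": 0,"az": 0.72},
    {"hand": 25,"x": 0,"y": 0,"z": 0,"ax": 0,"ay": 0,"az": 0.9},
    {"hand": 25,"x": 0,"y": 0,"z": 0,"ax": 0,"ay": 0,"az": 1.08},
    {"hand": 25,"x": 0,"y": 0,"z": 0,"ax": 0,"ay": 0,"az": 1.26},
    {"hand": 25,"x": 0,"y": 0,"z": 0,"ax": 0,"ay": 0,"az": 1.44},
  ],
)

```text
t: 11.88
tool_pos: [0.5838, 0.0028, 0.382]
orientation: [-1.333, -2.844, -0.001]
force: [0.2, 0.5, -1.6]
opening: 0.03
gripper_force: 30.0
```

```bash
python3 - <<'E'
from go import *
i,d,W=cloud('side'); np.savez('side7.npz',i=i,W=W)
s=read_state(); tcp=np.array(s['tool_pos']); R=Ro.from_rotvec(s['orientation']); print(tcp)
L=R.inv().apply((W-tcp).reshape(-1,3)).reshape(W.shape); print(np.round(R.as_matrix()[:,1],2))
# origin->TCP if c14: tool z .2265+... arch bottom .220 (c14) or .225 (c24); arc top .213
for z in np.arange(.186,.232,.003):
    k=(abs(L[...,2]-z)<.0015)&(abs(L[...,0])<.02)&(abs(L[...,1])<.05)
    print(round(z*1000),np.sort(np.round(L[k][:,1]*1000).astype(int)).tolist())
print(proj('side',tcp+R.apply([0,0,.21])))
E
```

```text
[0.583853   0.00280017 0.38204414]
[0.77 0.63 0.  ]
186 [-32, -30, -25, -23, -13, -8, -5, -1, 1, 5, 8, 10, 11, 13, 13, 15, 16, 18, 21, 23, 25, 26, 27, 29, 32, 36]
189 [-35, -33, -32, -31, -30, -29, -29, -27, -27, -25, -22, -21, -21, -20, -19, -19, -18, -17, -15, -11, -11, -7, -2, -2, 2, 5, 8, 11, 14, 16, 19, 20, 21, 22, 24, 24, 25, 27, 28, 30, 31, 31, 32, 33, 33, 35, 35]
192 [-34, -32, -27, -25, -19, -17, -17, -14, -10, -7, -6, -6, 0, 1, 2, 5, 8, 14, 16, 19, 22, 22, 27, 30, 34, 35, 36, 36, 37]
195 [-32, -30, -26, -24, -22, -18, -16, -9, -5, -2, 2, 4, 5, 9, 11, 14, 17, 19, 24, 28, 30, 31, 32, 36, 37, 37]
198 [-31, -30, -29, -27, -24, -23, -21, -16, -15, -13, -10, -8, -7, -5, -2, -1, 0, 6, 9, 11, 17, 19, 22, 23, 24, 27, 32, 35, 37]
201 [-23, -22, -20, -19, -18, -16, -13, -12, -7, -5, -1, 0, 1, 3, 4, 6, 9, 10, 11, 13, 13, 17, 20, 20, 23, 24, 32, 35]
204 [-18, -15, -12, -10, -9, -7, -6, -4, 4, 6, 13, 14, 15, 17, 21, 24, 25, 27]
207 [-23, -23, -21, -20, -18, -15, -4, -1, 1, 5, 7, 10, 10, 15, 18, 22, 27]
210 [-22, -17, -16, -13, -10, -9, -3, -2, 1, 7, 12, 13, 16, 18, 19, 20, 22, 23, 25, 26, 27]
213 [-22, -21, -20, -18, -15, -12, -7, 16, 20, 25, 26, 27]
216 [-26, -20, -17, 19, 20, 23, 25, 26, 27, 28, 29]
219 [-23, 21, 22, 25, 28]
222 [-23, -20, 26]
225 []
228 []
231 []
[267.6562663  162.13685967]
```

At the bottom the legs' inner edges are ±20 mm apart-from-centre and the legs reach the c24 depth. So gap 2 holds c24, which must go back, and gap 4 must hold c14.

```bash
python3 go.py .644 .001 .382 -.027;python3 go.py .584 .001 .382 -.027
```

```text
from [0.5839 0.0028 0.382 ] shift [-0.0395  0.0454  0.    ] turn [ 5.000e-04 -5.000e-04 -8.585e-01] t 11.93 F [ 0.2  0.2 -1.3]
from [0.5839 0.0028 0.382 ] shift [-0.0015 -0.001   0.    ] turn [ 5.000e-04 -5.000e-04 -8.585e-01] t 11.93 F [ 0.2  0.2 -1.3]
```

>>> carry_out(
  targets=[
    {"hand": 25,"x": -0.0015,"y": -0.001,"z": 0,"ax": 0,"ay": 0,"az": -0.18},
    {"hand": 25,"x": -0.0015,"y": -0.001,"z": 0,"ax": 0,"ay": 0,"az": -0.36},
    {"hand": 25,"x": -0.0015,"y": -0.001,"z": 0,"ax": 0,"ay": 0,"az": -0.54},
    {"hand": 25,"x": -0.0395,"y": 0.0454,"z": 0,"ax": 0,"ay": 0,"az": -0.72},
    {"hand": 25,"x": -0.0395,"y": 0.0454,"z": 0,"ax": 0.0005,"ay": -0.0005,"az": -0.8585},
    {"hand": 25,"x": -0.0395,"y": 0.0454,"z": 0.0,"ax": 0.0005,"ay": -0.0005,"az": -0.8585},
    {"hand": 25,"x": -0.0395,"y": 0.0454,"z": 0.0,"ax": 0.0005,"ay": -0.0005,"az": -0.8585},
  ],
)

```text
t: 12.8
tool_pos: [0.6438, 0.002, 0.3829]
orientation: [0.018, 3.14, -0.0]
force: [-0.0, 0.5, -1.5]
opening: 0.0295
gripper_force: 30.0
```

```bash
python3 go.py .644 .001 .2645 -.027
```

```text
from [0.6438 0.002  0.3829] shift [-1.000e-04 -1.000e-03  1.184e-01] turn [-0.0001  0.0012  0.0157] t 12.8 F [-0.   0.5 -1.5]
```

>>> carry_out(
  targets=[
    {"hand": 25,"x": 0,"y": -0.0035,"z": 0.03,"ax": 0,"ay": 0,"az": 0.0157},
    {"hand": 25,"x": 0,"y": -0.0035,"z": 0.07,"ax": 0,"ay": 0,"az": 0.0157},
    {"hand": 25,"x": 0,"y": -0.0035,"z": 0.09,"ax": 0,"ay": 0,"az": 0.0157},
    {"hand": 25,"x": 0,"y": -0.0035,"z": 0.09,"ax": 0,"ay": 0,"az": 0.0157},
  ],
)

```text
t: 13.3
tool_pos: [0.6431, -0.0014, 0.2911]
orientation: [-0.039, -3.139, -0.0]
force: [0.4, -1.0, -1.8]
opening: 0.0298
gripper_force: 30.0
```

>>> carry_out(
  targets=[
    {"hand": 25,"x": 0,"y": 0,"z": 0.004,"ax": 0,"ay": 0,"az": 0},
    {"hand": 25,"x": 0,"y": 0,"z": 0.008,"ax": 0,"ay": 0,"az": 0},
    {"hand": 25,"x": 0,"y": 0,"z": 0.012,"ax": 0,"ay": 0,"az": 0},
    {"hand": 25,"x": 0,"y": 0,"z": 0.012,"ax": 0,"ay": 0,"az": 0},
  ],
)

```text
t: 13.8
tool_pos: [0.6442, -0.0014, 0.2805]
orientation: [0.038, 3.14, -0.0]
force: [1.0, 1.1, -0.4]
opening: 0.0297
gripper_force: 30.0
```

>>> carry_out(
  targets=[
    {"hand": 25,"x": 0,"y": 0,"z": 0.005,"ax": 0,"ay": 0,"az": 0},
    {"hand": 25,"x": 0,"y": 0,"z": 0.01,"ax": 0,"ay": 0,"az": 0},
    {"hand": 25,"x": 0,"y": 0,"z": 0.015,"ax": 0,"ay": 0,"az": 0},
    {"hand": 25,"x": 0,"y": 0,"z": 0.0165,"ax": 0,"ay": 0,"az": 0},
    {"hand": 25,"x": 0,"y": 0,"z": 0.0165,"ax": 0,"ay": 0,"az": 0},
  ],
)

```text
t: 14.42
tool_pos: [0.6438, -0.0014, 0.2635]
orientation: [-0.038, -3.141, -0.0]
force: [-1.7, 2.5, 0.1]
opening: 0.0297
gripper_force: 30.0
```

Back at resting height with light forces. I release, retreat and go to gap 4.

>>> carry_out(
  targets=[
    {"hand": 34,"x": 0,"y": 0,"z": 0,"ax": 0,"ay": 0,"az": 0},
    {"hand": 54,"x": 0,"y": 0,"z": 0,"ax": 0,"ay": 0,"az": 0},
    {"hand": 54,"x": 0,"y": 0,"z": 0,"ax": 0,"ay": 0,"az": 0},
    {"hand": 54,"x": 0,"y": 0,"z": -0.03,"ax": 0,"ay": 0,"az": 0},
    {"hand": 54,"x": 0,"y": 0,"z": -0.08,"ax": 0,"ay": 0,"az": 0},
    {"hand": 54,"x": 0,"y": 0,"z": -0.08,"ax": 0,"ay": 0,"az": 0},
  ],
  newtons=3,
)

```text
t: 15.18
tool_pos: [0.6456, -0.0017, 0.3499]
orientation: [0.038, 3.131, -0.002]
force: [0.3, 0.3, 0.4]
opening: 0.0502
gripper_force: 0.0
```

```bash
python3 go.py .640 -.1805 .34 -.027
```

```text
from [ 0.6456 -0.0017  0.3499] shift [ 0.0014 -0.1789  0.01  ] turn [-0.0008  0.0101  0.0029] t 15.18 F [0.3 0.3 0.4]
```

>>> carry_out(
  targets=[
    {"hand": 54,"x": 0.002,"y": -0.06,"z": 0.005,"ax": 0,"ay": 0,"az": 0.003},
    {"hand": 54,"x": 0.003,"y": -0.12,"z": 0.008,"ax": 0,"ay": 0,"az": 0.003},
    {"hand": 54,"x": 0.003,"y": -0.178,"z": 0.008,"ax": 0,"ay": 0,"az": 0.003},
    {"hand": 54,"x": 0.003,"y": -0.178,"z": 0.008,"ax": 0,"ay": 0,"az": 0.003},
    {"hand": 54,"x": 0.003,"y": -0.178,"z": 0.008,"ax": 0,"ay": 0,"az": 0.003},
  ],
)

```text
t: 15.8
tool_pos: [0.6365, -0.1794, 0.3351]
orientation: [-0.044, -3.141, -0.001]
force: [-0.2, 0.8, 0.6]
opening: 0.0499
gripper_force: 0.0
```

```bash
python3 - <<'E'
from go import *
i,d,W=cloud('side'); np.savez('side8.npz',i=i,W=W)
go(.640,-.1805,.263,-.027)
s=read_state(); tcp=np.array(s['tool_pos']); a=-.027
def sl(tc,zs):
    L=W-tc; c,sn=np.cos(a),np.sin(a); X=c*L[...,0]+sn*L[...,1]; Y=-sn*L[...,0]+c*L[...,1]
    for z in zs:
        k=(abs(W[...,2]-z)<.003)&(abs(X)<.04)&(abs(Y)<.045)
        if k.sum()>3: print(round(z*1000),k.sum(),np.round(X[k].min()*1000),np.round(np.median(X[k])*1000),np.round(Y[k].min()*1000),np.round(Y[k].max()*1000))
sl(tcp,(.088,.094,.1,.106,.112,.156,.162)); print('gap2 leaf'); sl(np.array([.6438,-.0014,0]),(.068,.074,.088,.094,.1,.106,.112))
E
```

```text
from [ 0.6367 -0.1785  0.3352] shift [-0.0034 -0.0019  0.0722] turn [ 0.0005 -0.0002  0.0004] t 15.85 F [-0.5 -0.   0.3]
88 15 -4.0 -1.0 -12.0 15.0
94 12 -4.0 -2.0 -13.0 14.0
100 9 -4.0 -2.0 -11.0 13.0
106 19 -4.0 -2.0 -16.0 15.0
112 15 -4.0 0.0 -19.0 14.0
156 15 -9.0 -1.0 -31.0 35.0
162 23 -9.0 -2.0 -29.0 38.0
gap2 leaf
68 25 -12.0 -6.0 -31.0 43.0
74 52 -9.0 -5.0 -38.0 37.0
88 16 -8.0 -6.0 -14.0 17.0
94 18 -9.0 -7.0 -14.0 16.0
100 11 -9.0 -6.0 -10.0 16.0
106 20 -9.0 -4.0 -11.0 18.0
112 24 -8.0 -5.0 -16.0 16.0
```

>>> carry_out(
  targets=[
    {"hand": 54,"x": -0.003,"y": 0,"z": 0.03,"ax": 0,"ay": 0,"az": 0},
    {"hand": 54,"x": -0.003,"y": 0,"z": 0.0715,"ax": 0,"ay": 0,"az": 0},
    {"hand": 54,"x": -0.003,"y": 0,"z": 0.0715,"ax": 0,"ay": 0,"az": 0},
    {"hand": 54,"x": -0.003,"y": 0,"z": 0.0715,"ax": 0,"ay": 0,"az": 0},
    {"hand": 25,"x": -0.003,"y": 0,"z": 0.0715,"ax": 0,"ay": 0,"az": 0},
    {"hand": 25,"x": -0.003,"y": 0,"z": 0.0715,"ax": 0,"ay": 0,"az": 0},
    {"hand": 25,"x": -0.003,"y": 0,"z": 0.0715,"ax": 0,"ay": 0,"az": 0},
    {"hand": 25,"x": -0.003,"y": 0,"z": 0.0715,"ax": 0,"ay": 0,"az": 0},
  ],
  newtons=30,
)

```text
t: 16.85
tool_pos: [0.64, -0.1796, 0.2651]
orientation: [0.043, 3.14, -0.001]
force: [-0.3, -0.8, 4.9]
opening: 0.0301
gripper_force: 30.0
```

>>> carry_out(
  targets=[
    {"hand": 25,"x": 0,"y": 0,"z": -0.03,"ax": 0,"ay": 0,"az": 0},
    {"hand": 25,"x": 0,"y": 0,"z": -0.09,"ax": 0,"ay": 0,"az": 0},
    {"hand": 25,"x": 0,"y": 0,"z": -0.13,"ax": 0,"ay": 0,"az": 0},
    {"hand": 25,"x": 0.03,"y": 0.06,"z": -0.13,"ax": 0,"ay": 0,"az": 0.1},
    {"hand": 25,"x": 0.06,"y": 0.11,"z": -0.13,"ax": 0,"ay": 0,"az": 0.28},
    {"hand": 25,"x": 0.06,"y": 0.15,"z": -0.13,"ax": 0,"ay": 0,"az": 0.46},
    {"hand": 25,"x": 0.06,"y": 0.18,"z": -0.13,"ax": 0,"ay": 0,"az": 0.64},
    {"hand": 25,"x": 0.06,"y": 0.18,"z": -0.13,"ax": 0,"ay": 0,"az": 0.82},
  ],
)

```text
t: 17.85
tool_pos: [0.5842, 0.0044, 0.3939]
orientation: [-1.295, -2.862, -0.001]
force: [0.1, 0.3, -1.0]
opening: 0.0298
gripper_force: 30.0
```

```bash
python3 - <<'E'
from go import *
i,d,W=cloud('side'); np.savez('side9.npz',i=i,W=W)
s=read_state(); tcp=np.array(s['tool_pos']); R=Ro.from_rotvec(s['orientation']); print(tcp)
L=R.inv().apply((W-tcp).reshape(-1,3)).reshape(W.shape); print(np.round(R.as_matrix()[:,1],2))
for z in np.arange(.195,.232,.003):
    k=(abs(L[...,2]-z)<.0015)&(abs(L[...,0])<.02)&(abs(L[...,1])<.05)
    print(round(z*1000),np.sort(np.round(L[k][:,1]*1000).astype(int)).tolist(),np.round(np.median(L[k][:,0])*1000) if k.any() else '')
t=pose(.501,-.0265,-.155,[0,.042,0]); print(t); go(t[0],t[1],.382,-.155)
E
```

```text
[0.5843106  0.00345562 0.39382782]
[ 0.76  0.65 -0.  ]
195 [-34, -33, -31, -28, -26, -21, -16, -15, -12, -11, -8, -5, -3, -2, 3, 5, 7, 9, 9, 11, 13, 15, 19, 21, 22, 24, 26, 30, 32, 33, 35, 36, 37] 8.0
198 [-28, -26, -23, -22, -21, -19, -17, -15, -11, -8, -6, -1, 0, 3, 5, 11, 14, 15, 20, 22, 24, 26, 27, 30, 32, 34, 37] 8.0
201 [-34, -32, -28, -25, -22, -20, -16, -15, -13, -10, -9, -5, -3, 1, 3, 4, 6, 7, 8, 11, 14, 16, 17, 22, 24, 35, 37, 37] 8.0
204 [-19, -16, -13, -11, -8, -5, -3, 1, 5, 12, 14, 19, 24, 27, 28] 8.0
207 [-25, -24, -23, -18, -17, -13, -11, -8, -6, -3, 0, 3, 6, 6, 8, 9, 12, 13, 16, 18, 20, 21, 22, 25, 28] 8.0
210 [-24, -22, -20, -18, -17, -10, -8, -5, -3, 1, 3, 12, 14, 17, 22, 26, 27, 28] 8.0
213 [-23, -21, -15, -15, -14, -10, -7, -5, -2, 6, 8, 14, 17, 19, 23, 23, 28] 7.0
216 [-21, -20, -14, -10, 11, 12, 14, 17, 18, 19, 20, 23, 25, 26, 26, 28, 28] 7.0
219 [-24, -20, -13, 14] 6.0
222 [-17] 4.0
225 [] 
228 [] 
231 [] 
[0.50748396 0.01499648 0.        ]
from [0.5843 0.0035 0.3938] shift [ 0.0589 -0.0507  0.0118] turn [-1.000e-04 -2.000e-04 -7.051e-01] t 17.9 F [ 0.3  0.1 -0.5]
```

Inner edge at ±10–12 mm and shallower legs, so this is c14. I place it on the ridge, with y corrected by +1.2 mm from the trough contact.

>>> carry_out(
  targets=[
    {"hand": 25,"x": 0.02,"y": -0.015,"z": 0,"ax": 0,"ay": 0,"az": -0.18},
    {"hand": 25,"x": 0.04,"y": -0.03,"z": 0,"ax": 0,"ay": 0,"az": -0.36},
    {"hand": 25,"x": 0.059,"y": -0.05,"z": 0.0,"ax": 0,"ay": 0,"az": -0.54},
    {"hand": 25,"x": 0.059,"y": -0.05,"z": 0.02,"ax": 0,"ay": 0,"az": -0.705},
    {"hand": 25,"x": 0.059,"y": -0.05,"z": 0.05,"ax": 0,"ay": 0,"az": -0.705},
    {"hand": 25,"x": 0.059,"y": -0.05,"z": 0.07,"ax": 0,"ay": 0,"az": -0.705},
    {"hand": 25,"x": 0.059,"y": -0.05,"z": 0.07,"ax": 0,"ay": 0,"az": -0.705},
    {"hand": 25,"x": 0.059,"y": -0.05,"z": 0.07,"ax": 0,"ay": 0,"az": -0.705},
  ],
)

```text
t: 18.9
tool_pos: [0.5083, 0.013, 0.325]
orientation: [0.221, 3.133, -0.0]
force: [0.6, -0.4, -0.8]
opening: 0.0297
gripper_force: 30.0
```

```bash
python3 go.py .5075 .0162 .285 -.155
```

```text
from [0.5083 0.013  0.325 ] shift [0.0013 0.0031 0.04  ] turn [-0.0001  0.0012  0.0139] t 18.9 F [ 0.6 -0.4 -0.8]
```

>>> carry_out(
  targets=[
    {"hand": 25,"x": 0.001,"y": 0.003,"z": 0.01,"ax": 0,"ay": 0,"az": 0.014},
    {"hand": 25,"x": 0.001,"y": 0.003,"z": 0.03,"ax": 0,"ay": 0,"az": 0.014},
    {"hand": 25,"x": 0.001,"y": 0.003,"z": 0.045,"ax": 0,"ay": 0,"az": 0.014},
    {"hand": 25,"x": 0.001,"y": 0.003,"z": 0.045,"ax": 0,"ay": 0,"az": 0.014},
    {"hand": 25,"x": 0.001,"y": 0.003,"z": 0.045,"ax": 0,"ay": 0,"az": 0.014},
  ],
)

```text
t: 19.52
tool_pos: [0.5078, 0.0163, 0.2797]
orientation: [0.245, 3.131, -0.0]
force: [-0.9, 0.5, -1.1]
opening: 0.0297
gripper_force: 30.0
```

```bash
python3 - <<'E'
from go import *
go(.5075,.0162,.2641,-.155)
i,d,W=cloud('side'); np.savez('side10.npz',i=i,W=W)
cv2.imwrite('pics/ridge.png',cv2.resize(i[120:240,220:364],(720,600),interpolation=cv2.INTER_CUBIC))
E
```

```text
from [0.5078 0.0163 0.2797] shift [ 0.0003 -0.0002  0.0156] turn [-0.      0.0011 -0.001 ] t 19.52 F [-0.9  0.5 -1.1]
```

View pics/ridge.png

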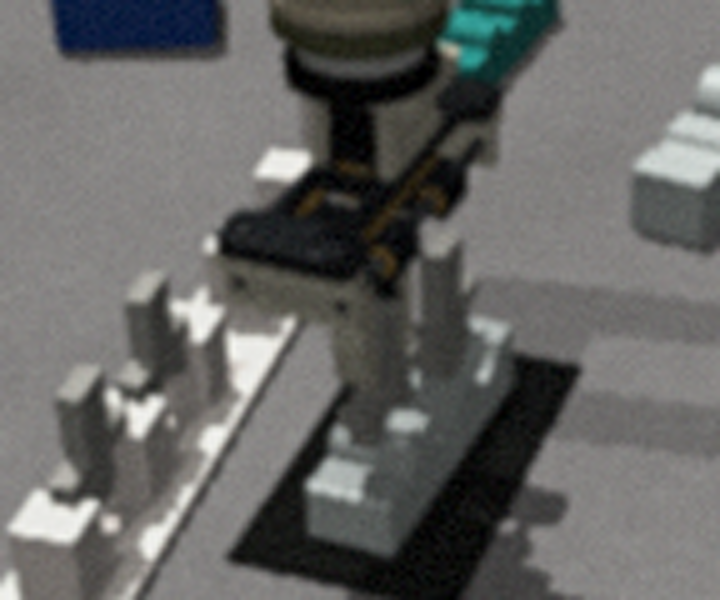

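c14 is just above the ridge at (365,430), and v24 stands upright behind it at (440,290). Lowering.

>>> carry_out(
  targets=[
    {"hand": 25,"x": 0,"y": 0,"z": 0.005,"ax": 0,"ay": 0,"az": 0},
    {"hand": 25,"x": 0,"y": 0,"z": 0.01,"ax": 0,"ay": 0,"az": 0},
    {"hand": 25,"x": 0,"y": 0,"z": 0.01,"ax": 0,"ay": 0,"az": 0},
  ],
)

```text
t: 19.95
tool_pos: [0.5073, 0.0163, 0.2686]
orientation: [-0.245, -3.132, 0.0]
force: [0.1, 0.5, -1.8]
opening: 0.0296
gripper_force: 30.0
```

>>> carry_out(
  targets=[
    {"hand": 25,"x": 0,"y": 0,"z": 0.0015,"ax": 0,"ay": 0,"az": 0},
    {"hand": 25,"x": 0,"y": 0,"z": 0.003,"ax": 0,"ay": 0,"az": 0},
    {"hand": 25,"x": 0,"y": 0,"z": 0.003,"ax": 0,"ay": 0,"az": 0},
  ],
)

```text
t: 20.32
tool_pos: [0.5075, 0.0163, 0.2661]
orientation: [0.245, 3.132, -0.0]
force: [0.5, 0.1, -0.5]
opening: 0.0298
gripper_force: 30.0
```

>>> carry_out(
  targets=[
    {"hand": 25,"x": 0,"y": 0,"z": 0.001,"ax": 0,"ay": 0,"az": 0},
    {"hand": 25,"x": 0,"y": 0,"z": 0.0015,"ax": 0,"ay": 0,"az": 0},
    {"hand": 25,"x": 0,"y": 0,"z": 0.0015,"ax": 0,"ay": 0,"az": 0},
  ],
)

```text
t: 20.7
tool_pos: [0.5075, 0.0163, 0.2647]
orientation: [0.245, 3.132, -0.0]
force: [-0.4, -0.1, -1.6]
opening: 0.0297
gripper_force: 30.0
```

>>> carry_out(
  targets=[
    {"hand": 25,"x": 0,"y": 0,"z": 0.0005,"ax": 0,"ay": 0,"az": 0},
    {"hand": 25,"x": 0,"y": 0,"z": 0.001,"ax": 0,"ay": 0,"az": 0},
    {"hand": 25,"x": 0,"y": 0,"z": 0.001,"ax": 0,"ay": 0,"az": 0},
  ],
)

```text
t: 21.08
tool_pos: [0.5076, 0.0163, 0.2639]
orientation: [0.245, 3.131, -0.0]
force: [0.2, -0.3, 0.2]
opening: 0.0301
gripper_force: 30.0
```

>>> carry_out(
  targets=[
    {"hand": 25,"x": 0,"y": 0,"z": 0.0005,"ax": 0,"ay": 0,"az": 0},
    {"hand": 25,"x": 0,"y": 0,"z": 0.0005,"ax": 0,"ay": 0,"az": 0},
  ],
)

```text
t: 21.32
tool_pos: [0.5076, 0.0163, 0.2638]
orientation: [0.245, 3.131, -0.0]
force: [-3.0, -0.6, 4.5]
opening: 0.03
gripper_force: 30.0
```

>>> carry_out(
  targets=[
    {"hand": 34,"x": 0,"y": 0,"z": 0,"ax": 0,"ay": 0,"az": 0},
    {"hand": 40,"x": 0,"y": 0,"z": 0,"ax": 0,"ay": 0,"az": 0},
    {"hand": 48,"x": 0,"y": 0,"z": 0,"ax": 0,"ay": 0,"az": 0},
    {"hand": 48,"x": 0,"y": 0,"z": 0,"ax": 0,"ay": 0,"az": 0},
  ],
  newtons=3,
)

```text
t: 21.82
tool_pos: [0.5075, 0.0163, 0.2631]
orientation: [0.245, 3.132, -0.0]
force: [0.3, -0.1, 0.0]
opening: 0.0442
gripper_force: 0.0
```

>>> carry_out(
  targets=[
    {"hand": 48,"x": 0,"y": 0,"z": -0.02,"ax": 0,"ay": 0,"az": 0},
    {"hand": 48,"x": 0,"y": 0,"z": -0.06,"ax": 0,"ay": 0,"az": 0},
    {"hand": 48,"x": 0,"y": 0,"z": -0.12,"ax": 0,"ay": 0,"az": 0},
    {"hand": 48,"x": 0,"y": 0.06,"z": -0.13,"ax": 0,"ay": 0,"az": 0},
    {"hand": 48,"x": 0.06,"y": 0.12,"z": -0.13,"ax": 0,"ay": 0,"az": 0},
    {"hand": 48,"x": 0.12,"y": 0.16,"z": -0.13,"ax": 0,"ay": 0,"az": 0},
    {"hand": 48,"x": 0.12,"y": 0.16,"z": -0.13,"ax": 0,"ay": 0,"az": 0},
    {"hand": 48,"x": 0.12,"y": 0.16,"z": -0.13,"ax": 0,"ay": 0,"az": 0},
  ],
)

```text
t: 22.82
tool_pos: [0.4126, 0.1944, 0.3933]
orientation: [0.239, 3.132, 0.0]
force: [1.1, -0.4, 0.1]
opening: 0.0446
gripper_force: 0.0
```

```bash
python3 - <<'E'
from go import *
i,d,W=cloud('side'); np.savez('side11.npz',i=i,W=W)
B=(.501,-.0255,-.155); c,s=np.cos(B[2]),np.sin(B[2]); D=W-[B[0],B[1],0]; X=c*D[...,0]+s*D[...,1];Y=-s*D[...,0]+c*D[...,1];Z=D[...,2]
for y0 in(.042,-.042):
  print('seat',y0)
  for z in np.arange(.061,.13,.009):
    k=(abs(Z-z)<.004)&(abs(X)<.035)&(abs(Y-y0)<.04)
    if k.sum()>3: print(round(z*1000),k.sum(),np.round(X[k].min()*1000),np.round(np.median(X[k])*1000),np.round((Y[k].min()-y0)*1000),np.round((Y[k].max()-y0)*1000))
j,d,W=cloud('top')
o=np.hstack([cv2.resize(i[130:250,215:345],(430,400),interpolation=cv2.INTER_CUBIC),cv2.resize(j[120:220,260:390],(370,400),interpolation=cv2.INTER_CUBIC)]); cv2.imwrite('pics/final.png',o)
E
```

```text
seat 0.042
61 21 -8.0 -7.0 -19.0 34.0
70 55 -8.0 -4.0 -25.0 39.0
79 24 -7.0 -5.0 -17.0 29.0
88 20 -9.0 -5.0 -14.0 18.0
97 14 -8.0 -5.0 1.0 16.0
106 13 -7.0 1.0 13.0 18.0
seat -0.042
```

View pics/final.png

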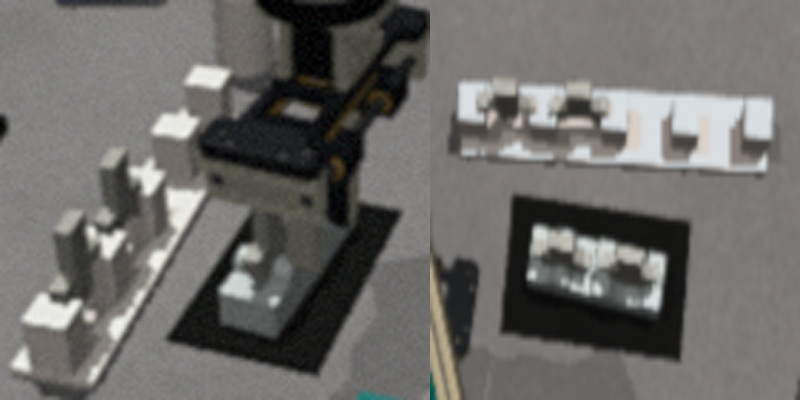

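>>> carry_out(
  targets=[
    {"hand": 48,"x": -0.06,"y": 0.04,"z": -0.02,"ax": 0,"ay": 0,"az": 0},
    {"hand": 48,"x": -0.12,"y": 0.08,"z": -0.04,"ax": 0,"ay": 0,"az": 0},
    {"hand": 48,"x": -0.18,"y": 0.12,"z": -0.05,"ax": 0,"ay": 0,"az": 0},
    {"hand": 48,"x": -0.23,"y": 0.12,"z": -0.05,"ax": 0,"ay": 0,"az": 0},
    {"hand": 48,"x": -0.23,"y": 0.12,"z": -0.05,"ax": 0,"ay": 0,"az": 0},
    {"hand": 48,"x": -0.23,"y": 0.12,"z": -0.05,"ax": 0,"ay": 0,"az": 0},
  ],
)

```text
t: 23.68
tool_pos: [0.6618, 0.2741, 0.4411]
orientation: [-0.249, -3.13, 0.002]
force: [-0.3, 0.8, 0.4]
opening: 0.0447
gripper_force: 0.0
```

```bash
python3 - <<'E'
from go import *
i,d,W=cloud('side'); np.savez('side12.npz',i=i,W=W)
B=(.501,-.0255,-.155); c,s=np.cos(B[2]),np.sin(B[2]); D=W-[B[0],B[1],0]; X=c*D[...,0]+s*D[...,1];Y=-s*D[...,0]+c*D[...,1];Z=D[...,2]
for y0 in(.042,-.042):
  print('seat',y0)
  for z in np.arange(.061,.13,.009):
    k=(abs(Z-z)<.004)&(abs(X)<.035)&(abs(Y-y0)<.04)
    if k.sum()>3: print(round(z*1000),k.sum(),np.round(X[k].min()*1000),np.round(np.median(X[k])*1000),np.round((Y[k].min()-y0)*1000),np.round((Y[k].max()-y0)*1000))
  k=(abs(X)<.012)&(abs(Y-y0)<.012)&(Z<.14); print('tab top z',np.percentile(Z[k],[90,95]))
cv2.imwrite('pics/final2.png',cv2.resize(i[130:250,215:345],(650,600),interpolation=cv2.INTER_CUBIC)); print(read_state()['t'])
E
```

```text
seat 0.042
61 27 -8.0 -7.0 -24.0 37.0
70 58 -9.0 -4.0 -33.0 37.0
79 24 -8.0 -6.0 -33.0 33.0
88 24 -8.0 -6.0 -11.0 17.0
97 22 -8.0 -6.0 -13.0 17.0
106 25 -8.0 -6.0 -15.0 16.0
115 43 -7.0 -2.0 -17.0 18.0
tab top z [0.11417431 0.11488751]
seat -0.042
61 21 -7.0 -5.0 -19.0 24.0
70 27 -7.0 -5.0 -33.0 35.0
79 57 -7.0 -3.0 -37.0 37.0
88 20 -7.0 -5.0 -28.0 19.0
97 20 -6.0 -5.0 -13.0 17.0
106 28 -7.0 -4.0 -16.0 17.0
115 20 -7.0 -4.0 -12.0 16.0
124 34 -6.0 1.0 -16.0 16.0
tab top z [0.12221947 0.12345494]
23.725
```

View pics/final2.png

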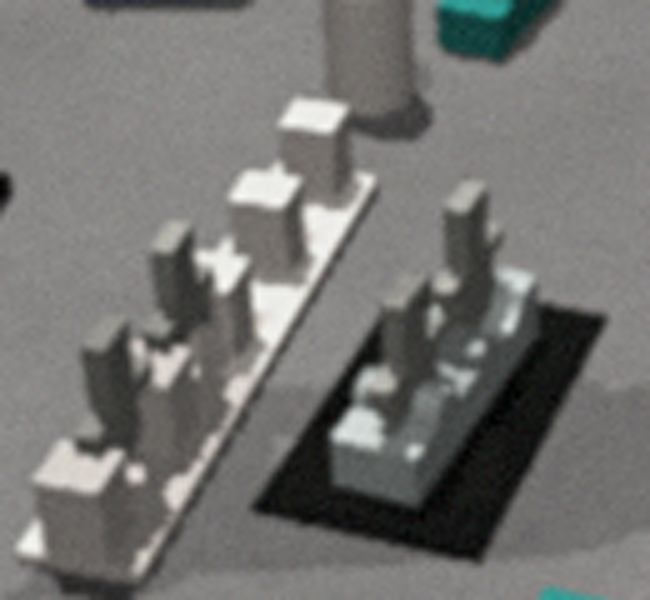

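The picture shows both leaves upright on the mat block (tabs at (405,320) and (465,230)) and two leaves hanging in the rack. Tab tops read 114 and 122 mm with the side camera's +3 mm offset, against expected values of 111 and 119 mm, so both are seated. I hand in.

```bash
python3 -c "
from plant import robot
print(robot.close_job())"
```

```text
the job is handed in; nothing more can be done
None
```

Handed in at 23.7 s with no verdict returned: c14 sits upright on block_a's ridge and v24 in its trough, c24 is back in the rack, and v14, identified only from the top view, was left hanging there.

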